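# Log the coded specimen jars at the scanner

## Task

Log the coded specimen jars that stand on the bench (two or three of them), one after another in the order red lid, yellow lid, blue lid: lift the jar clear and tilt it to about 40 degrees and hold it so for three seconds to shift the specimen inside, then level it and stand it in the middle of the scanner's round pad with its code label squarely facing the scanner window, let go and leave it there for three seconds to be read, and only then stand it in the white card tray. At the end every coded jar stands upright on the floor of the tray, and the pot, the plain vial and the plain tube have been left alone.

Things in the scene. Friction and masses are not known exactly. Their poses are not given: they have to be found in the camera images.
- pad (a point): centre of the scanner's round dark pad (60 mm across, yellow rim), on top of the scanner's flat grey foot plate, 5 mm above the bench. Its x axis points level from the pad to the scanner window, z up. The plate reaches 45 mm from the pad centre away from the window and 55 mm to either side. The white scanner block (100 mm wide, top 75 mm above the bench) stands on the plate 81 mm from the pad centre along +x. Fixed, but stands elsewhere and turned differently each time
- window (a point): middle of the scanner's dark window with a red line, 78 mm from the pad centre along the pad's x axis, 44 mm above the bench
- tray_floor (a point): centre of the inner floor of the open white card tray for logged jars, 2 mm above the bench. x axis along its length (218 mm inside), y across it (126 mm inside), z up; walls 2 mm thick, top 36 mm above the bench. It does not move when touched, but stands elsewhere and turned differently each time
- pin_pot: small open white pot with pins, 46 mm across, 41 mm high; origin at the centre of its underside. Not part of the job
- vial: plain screw-cap vial, 28 mm across, 75 mm high, no colour; origin at the centre of its underside. Not part of the job
- plain_tube: plain frosted tube, about 50 mm across, 102 mm high, no coloured lid; origin at the centre of its underside. Not part of the job
- red_centre (a point): coded jar with the red lid, at its centre 44 mm above its underside and 44 mm below its top: upright clear cylinder 88 mm high, 40 mm across, with a push-on lid 44 mm across over the top 18 mm, a metal weight in its foot, 0.25 kg. z axis up along the jar; x axis points out of the side that carries the code label (dark bars on white with red edges); a white stripe on the lid points the same way. Absent on some starts
- red_code (a point): middle of the code label on the side of the red jar, 21.5 mm from the jar's axis and 40 mm above its underside
- yellow_centre (a point): coded jar with the yellow lid, at its centre 44 mm above its underside and 44 mm below its top: upright clear cylinder 88 mm high, 40 mm across, with a push-on lid 44 mm across over the top 18 mm, a metal weight in its foot, 0.25 kg. z axis up along the jar; x axis points out of the side that carries the code label (dark bars on white with yellow edges); a white stripe on the lid points the same way. Absent on some starts
- yellow_code (a point): middle of the code label on the side of the yellow jar, 21.5 mm from the jar's axis and 40 mm above its underside
- blue_centre (a point): coded jar with the blue lid, at its centre 44 mm above its underside and 44 mm below its top: upright clear cylinder 88 mm high, 40 mm across, with a push-on lid 44 mm across over the top 18 mm, a metal weight in its foot, 0.25 kg. z axis up along the jar; x axis points out of the side that carries the code label (dark bars on white with blue edges); a white stripe on the lid points the same way. Absent on some starts
- blue_code (a point): middle of the code label on the side of the blue jar, 21.5 mm from the jar's axis and 40 mm above its underside
- edging_top (a point): middle of the top of a low fixed wooden strip, 10 mm thick, 440 mm long and 18 mm high, along the front edge of the bench (along y)
- microscope_head (a point): middle of the fixed microscope's head, right of the work; steer round it: 180 mm across from 150 to 370 mm above the bench, side knobs to 130 mm either way in y. Two eyepieces slope up towards the robot, to 190 mm in front (-x) and 480 mm above the bench: draw the arm back before swinging past. Its flat base, up to 23 mm high, reaches 185 mm to either side and 150 mm in front
- lamp_head (a point): tip of the fixed desk lamp's head, behind and to the right of the scanner, 60 to 150 mm above the bench; the lamp's neck runs from it to the left (+y), rising to 210 mm above the bench 150 mm further left. Steer round it

How it is judged:
On the way, in this order (a step that is already met when the one before it is completed fails the run):
1. the red jar is lifted clear of the bench and held tilted to about 40 degrees (30 to 50) for three seconds (angle between red_centre's own z axis and vertical between 0.52 and 0.87 rad and height (world z) of red_centre above 0.07 m), for 2.5 s.
2. the red jar stands upright and released in the middle of the scanner pad (within 15 mm) with its code facing the window (within 15 degrees) for three seconds (horizontal distance between red_centre and pad below 0.015 m and height (world z) of red_centre below 0.06 m and angle between red_centre's own z axis and vertical below 0.1 rad and angle between the x axis of red_centre and the x axis of pad, either way round below 0.262 rad and horizontal distance between red_code and window below 0.075 m and contact force between the fingers and red_jar below 0.5 N), for 2.5 s.
3. the yellow jar is lifted clear of the bench and held tilted to about 40 degrees (30 to 50) for three seconds (angle between yellow_centre's own z axis and vertical between 0.52 and 0.87 rad and height (world z) of yellow_centre above 0.07 m), for 2.5 s.
4. the yellow jar stands upright and released in the middle of the scanner pad (within 15 mm) with its code facing the window (within 15 degrees) for three seconds (horizontal distance between yellow_centre and pad below 0.015 m and height (world z) of yellow_centre below 0.06 m and angle between yellow_centre's own z axis and vertical below 0.1 rad and angle between the x axis of yellow_centre and the x axis of pad, either way round below 0.262 rad and horizontal distance between yellow_code and window below 0.075 m and contact force between the fingers and yellow_jar below 0.5 N), for 2.5 s.
5. the blue jar is lifted clear of the bench and held tilted to about 40 degrees (30 to 50) for three seconds (angle between blue_centre's own z axis and vertical between 0.52 and 0.87 rad and height (world z) of blue_centre above 0.07 m), for 2.5 s.
6. the blue jar stands upright and released in the middle of the scanner pad (within 15 mm) with its code facing the window (within 15 degrees) for three seconds (horizontal distance between blue_centre and pad below 0.015 m and height (world z) of blue_centre below 0.06 m and angle between blue_centre's own z axis and vertical below 0.1 rad and angle between the x axis of blue_centre and the x axis of pad, either way round below 0.262 rad and horizontal distance between blue_code and window below 0.075 m and contact force between the fingers and blue_jar below 0.5 N), for 2.5 s.
At the end, for the whole second after the job is handed in: every coded jar that is present stands upright (within 7 degrees), at rest, on the floor inside the card tray (x of red_centre in the frame of tray_floor between -0.095 and 0.095 m and y of red_centre in the frame of tray_floor between -0.05 and 0.05 m and height (world z) of red_centre between 0.036 and 0.056 m and angle between each of red_centre, yellow_centre, blue_centre's own z axis and vertical below 0.12 rad and linear speed of each of red_jar, yellow_jar, blue_jar below 0.02 m/s and x of yellow_centre in the frame of tray_floor between -0.095 and 0.095 m and y of yellow_centre in the frame of tray_floor between -0.05 and 0.05 m and height (world z) of yellow_centre between 0.036 and 0.056 m and x of blue_centre in the frame of tray_floor between -0.095 and 0.095 m and y of blue_centre in the frame of tray_floor between -0.05 and 0.05 m and height (world z) of blue_centre between 0.036 and 0.056 m); the robot touches nothing.
It fails at once if the white pin pot is pushed more than 30 mm away or knocked over (distance of pin_pot from where it was at the start of the episode above 0.03 m or angle between pin_pot's own z axis and vertical above 0.5 rad).
It fails at once if the plain vial is pushed more than 30 mm away or knocked over (distance of vial from where it was at the start of the episode above 0.03 m or angle between vial's own z axis and vertical above 0.5 rad).
It fails at once if the plain tube is pushed more than 30 mm away or knocked over (distance of plain_tube from where it was at the start of the episode above 0.03 m or angle between plain_tube's own z axis and vertical above 0.5 rad).
Of red_jar, yellow_jar, blue_jar only 2 to 3 are there at a start; the rules pass over those that are not, and their reading is None.
At some moment in a run one of red_jar, yellow_jar, blue_jar may be knocked a few centimetres aside while the robot is not near it.
It also fails if it takes over 210 s, if anything falls off the work surface, if the arm or the gripper's body presses on something with over 40 N, if the wrist force passes 120 N, or if a joint passes its speed limit or range.

## Robot

A 6-joint arm with a two-finger parallel gripper is mounted at the origin on a cart in front of the work surface, level with it; the furniture and walls round the work are solid. World frame = base frame: x ahead of the robot, y to its left, z up, the work surface at z = 0. Lengths are in m, angles in rad, forces in N, time in s.
With the tool pointing down it reaches from about 0.25 to 0.775 m from the base axis. Payload 8.9 kg.
Tool frame: the origin (TCP) lies midway between the tips of the shut fingers; the grasp point (between the pads) lies 19 mm behind it (r.tcp_to_grasp is the distance from the TCP to the grasp point, in m); z points along the fingers, y is the line along which they close (so a half turn about z gives the same grasp; the last joint's range is limited). The gripper opens to 85 mm and grips with 20 to 120 N. Pads are 22 mm wide; open, the fingers measure 114 mm over their backs; the gripper's body (76 mm by 85 mm) begins 54 mm behind the grasp point. The pads swing forward as they close: fully open they stand 13 mm farther back than shut.
Start: joints at [-1.286, 0.291, -0.153, 1.127, 0, 1.431], TCP at [0.216, -0.479, 0.201] pointing down, gripper open.
Joint ranges: [-2.52, 2.52], [-0.91, 1.74], [-1.3, 1.37], [-1.96, 2.02], [-1.52, 1.47], [-3.14, 3.14]. Speed limits (rad/s): [2.22, 2.22, 2.79, 3.14, 3.14, 3.14].

## Interface

Orientations are given as a unit quaternion [x, y, z, w].
In Python, from plant import sensors, imaging, hand_in, r gives the robot as it stands. The module is installed in compiled form; this text tells all that it offers.
- The arm moves only by the tool play_rows, never from a script. Its argument "plan" is a list that holds one entry, the list of rows, each a list of 7 numbers: the shift along the tool's x, y, z in mm, then the turn, a rotation vector about the tool's x, y, z in degrees, then the closure, from 0 (fully open) to 1 (shut). In form: [[[tx, ty, tz, rx, ry, rz, claw], ...]]. A call has 1 to 8 rows; each row is the pose to reach, as a shift and turn from the pose commanded when the call began, along the tool's axes at that moment; what a row does not reach only later rows make up. A row lasts 1/10 s, in which the tool goes at most 50 mm and 8.59 degrees, less where a joint would pass 70% of its speed; a pose out of reach is approached as far as the arm can. A call with a gripper value outside its range is refused whole. The fingers move at their own pace and stop on an object; "grip_force" is the grip in N (left out, the last holds). Time passes only in rows, so rows that repeat a pose let the fingers close. It gives the time, the measured TCP pose, the force, the opening and the grip force at its end, in the units of the state.
- sensors.get_state(): the state, without advancing time (a new reading comes with each control period).
- imaging.snapshot(name): name is "scene" or "top" or "wrist"; returns the picture (420x560x3 uint8, red, green, blue); there is no depth.
- imaging.camera_model(name): a dict with "fovy" (degrees; the focal length in pixels is half the picture's height over the tangent of half this angle, whatever the lens; pixels are square), "cx", "cy" (the principal point, pixels), "extrinsics" (4x4, takes a point from camera to world coordinates). Camera axes: x right, y up, looking along -z (the intrinsics and any distortion apply to the point x, -y, -z); pixel columns grow to the right and rows downward; lengths in m; the calibration is good to about 2 mm. A picture is of the moment at which its call begins: read the wrist's pose just before it. camera_model takes no time and is no camera call; for the wrist camera it gives the pose at the moment of the call.
- hand_in(): hands the job in; it is judged then, once.
The state is a dict: "time": time; "q": joint angles; "qd": joint speeds; "joint_torque": joint torques, N m; "tcp_pos": TCP position; "eef_rot": TCP orientation; "ft_force": force on the tool from outside, world axes, zero at the start; "moment": the same for the moment, N m; "finger_gap": finger opening in m; "finger_force": force on a finger pad.
Only numpy, scipy, OpenCV 4.12 (cv2) and the standard library are available. Lean on these libraries where they do the work, as an engineer would, in place of code of your own. Each camera call takes 0.05 s, during which the arm holds its last target. There are 200 camera calls.

## Working session

There is one attempt and no reset: what is moved stays moved. The work goes in short steps, Python scripts to look and compute and a tool call to move; the robot and the scene stay as the last step left them, time stands still between calls to the robot, and variables do not carry over. Pictures are saved under pics/ and viewed, at most 14 in all, crops included, and the job is handed in when it is done.

Besides the shell and the picture viewer there is one more tool, called after "Call:" as a command line: name --argument value ..., lists and objects as JSON in quotes. play_rows: Moves the arm, as the interface text tells. Its arguments: {"type":"object","properties":{"plan":{"type":"array"},"grip_force":{"type":"number"}},"required":["plan"]}

```bash
mkdir -p pics; ls; python3 - <<'E'
from plant import sensors, imaging, r
import cv2, numpy as np
print(sensors.get_state()); print(r.tcp_to_grasp)
for n in ("scene","top"):
    im=imaging.snapshot(n); cv2.imwrite(f"pics/{n}0.png",cv2.resize(im[:,:,::-1],None,fx=1.42,fy=1.42,interpolation=cv2.INTER_CUBIC))
    np.save(f"pics/{n}0.npy",im); print(n,imaging.camera_model(n))
print(imaging.camera_model("wrist"))
E
```

```text
pics
{'time': 0.0, 'q': array([-1.28632079e+00,  2.91278269e-01, -1.54132437e-01,  1.12670577e+00,
        1.81862329e-05,  1.43151962e+00]), 'qd': array([-0.00045335, -0.00014901, -0.00025765, -0.00070731, -0.00066344,
        0.00135195]), 'joint_torque': array([-3.25426343e-03, -5.37143791e+01,  3.31368005e+01,  1.60403259e-02,
       -3.43607308e-04,  2.20092744e-05]), 'tcp_pos': array([ 0.21575487, -0.47808676,  0.2001311 ]), 'eef_rot': array([ 9.77637886e-01,  2.10294384e-01, -3.88098533e-05, -6.58996359e-04]), 'ft_force': array([-0.50705195,  0.29297025, -0.00204006]), 'moment': array([-0.05284569, -0.01781982, -0.05232055]), 'finger_force': 0.0, 'finger_gap': 0.08522940998002718}
0.0187
scene {'fovy': 44.07294814334432, 'cx': 281.33937257520506, 'cy': 213.42853155948518, 'extrinsics': array([[ 0.49455935,  0.44373401, -0.74733605, -0.73003824],
       [-0.86914314,  0.25138405, -0.42590641, -0.81245446],
       [-0.00112079,  0.860178  ,  0.5099927 ,  1.02591799],
       [ 0.        ,  0.        ,  0.        ,  1.        ]])}
top {'fovy': 47.074257777771855, 'cx': 273.5594907257978, 'cy': 206.33503837111513, 'extrinsics': array([[-0.02381399,  0.98306283, -0.18171508,  0.28039843],
       [-0.99961606, -0.02083957,  0.01826067, -0.05213511],
       [ 0.01416452,  0.18208017,  0.98318166,  1.60678624],
       [ 0.        ,  0.        ,  0.        ,  1.        ]])}
{'fovy': 59.047599540126235, 'cx': 272.4055691709527, 'cy': 209.8557672872013, 'extrinsics': array([[ 0.41042826,  0.87548982,  0.25508081,  0.28104441],
       [-0.91188971,  0.39478087,  0.11227293, -0.4487978 ],
       [-0.00240721, -0.27868555,  0.96037939,  0.37312174],
       [ 0.        ,  0.        ,  0.        ,  1.        ]])}
```

View pics/top0.png

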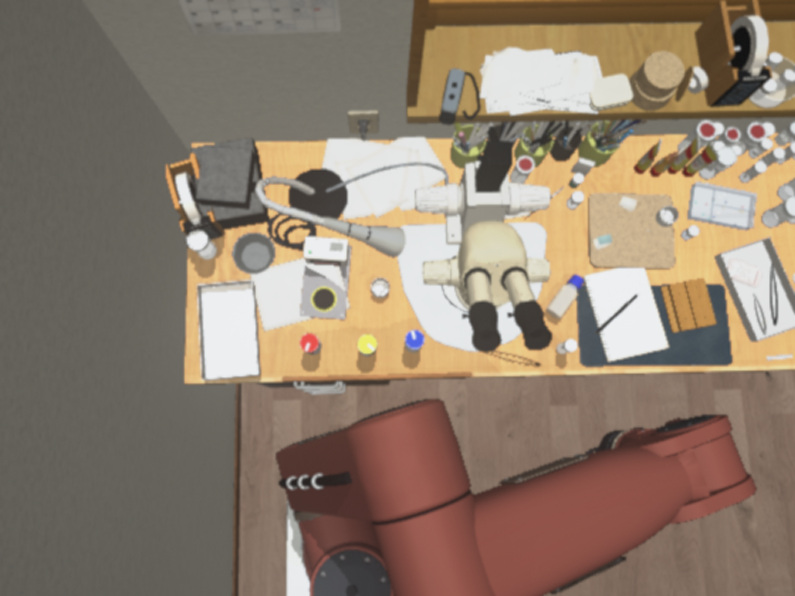

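View pics/scene0.png

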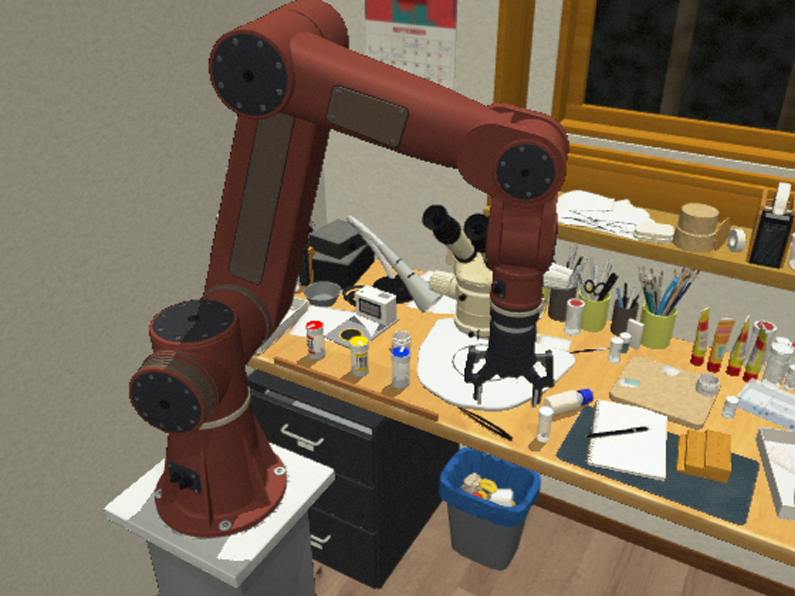

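```bash
python3 - <<'E'
import cv2, numpy as np
im=np.load("pics/top0.npy")[:,:,::-1]
cv2.imwrite("pics/topc.png",cv2.resize(im[155:275,130:290],None,fx=5,fy=5,interpolation=cv2.INTER_CUBIC))
im=np.load("pics/scene0.npy")[:,:,::-1]
cv2.imwrite("pics/scc.png",cv2.resize(im[185:305,170:330],None,fx=5,fy=5,interpolation=cv2.INTER_CUBIC))
E
```

```text
(no output)
```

View pics/topc.png

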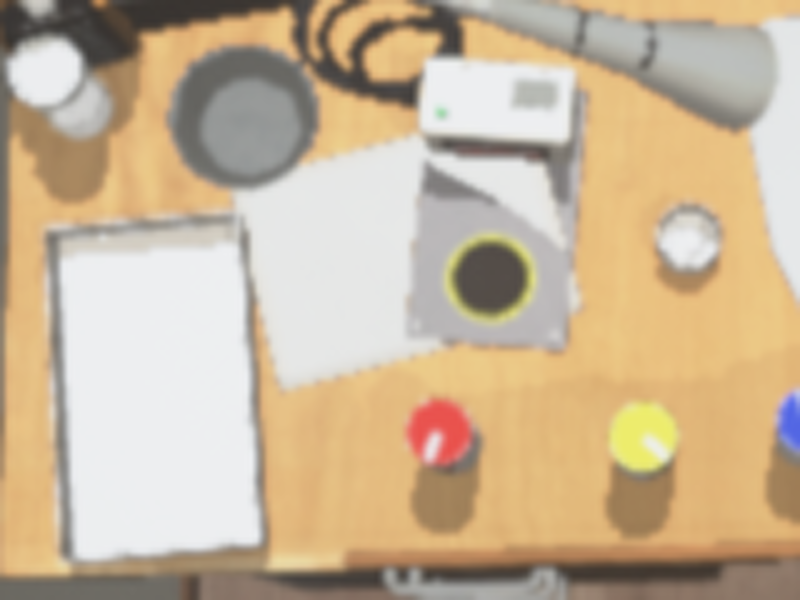

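View pics/scc.png

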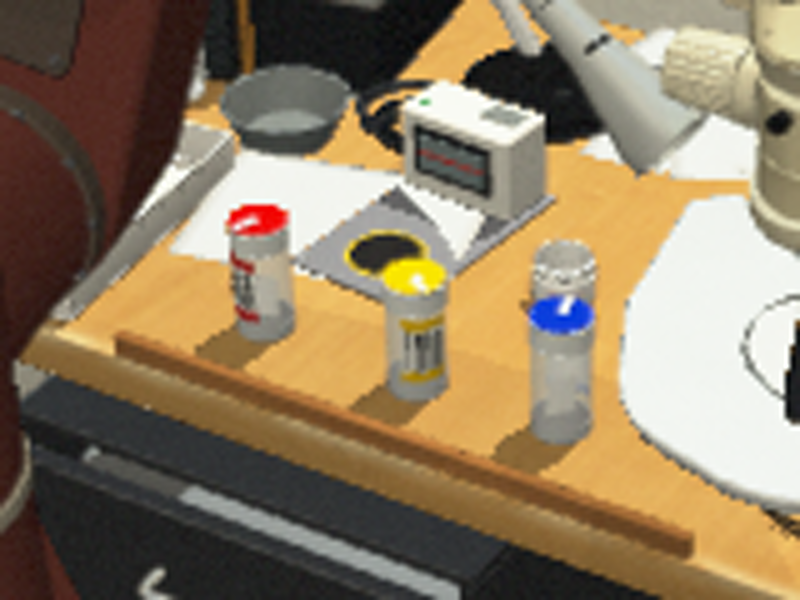

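```bash
cat > h.py <<'E'
import numpy as np, cv2
from plant import sensors, imaging
from scipy.spatial.transform import Rotation as R
def world(cm,px,z):
    """pixel -> point on plane z (no distortion)"""
    f=210/np.tan(np.radians(cm["fovy"]/2)); T=cm["extrinsics"]
    d=T[:3,:3]@np.array([(px[0]-cm["cx"])/f,-(px[1]-cm["cy"])/f,-1.]); o=T[:3,3]
    return (o+d*(z-o[2])/d[2])
def yaw_tcp():
    s=sensors.get_state(); x=R.from_quat(s["eef_rot"]).apply([1,0,0]); return s,np.degrees(np.arctan2(x[1],x[0]))
def delta(target,yaw):
    """tool-frame move (mm, deg) for a tool pointing straight down to target TCP and yaw (mod 180 options); uses measured pose"""
    s,y=yaw_tcp(); Rm=R.from_quat(s["eef_rot"])
    Rt=R.from_euler("z",yaw,degrees=True)*R.from_euler("x",180,degrees=True)
    return np.round(Rm.inv().apply(np.array(target)-s["tcp_pos"])*1000,1), np.round((Rm.inv()*Rt).as_rotvec(degrees=True),2)
E
python3 - <<'E'
from h import *
c=imaging.camera_model("top"); s=imaging.camera_model("scene")
P=lambda u,v,z:print(np.round(world(c,(u/5+130-.4,v/5+155-.4),z),4)[:2],end=' ')
Q=lambda u,v,z:print(np.round(world(s,(u/5+170-.4,v/5+185-.4),z),4)[:2],end=' ')
for n,a in dict(red=(440,433,432,460),yel=(643,437,667,458)).items():
    print(n);P(*a[:2],.088);P(*a[2:],.088)
print('scene r,y,b lids');Q(258,220,.088);Q(414,275,.088);Q(561,315,.088)
print('blue top');P((414*5/1.42-650),(340*5/1.42-775),.088)
print('pad');P(491,279,.005);Q(385,255,.005)
print('block top front corners');P(420,140,.075);P(572,145,.075);P(427,58,.075);P(577,66,.075)
print('plate front');P(407,335,.005);P(565,348,.005)
print('tray outer rim');
for p in ((48,232),(240,213),(265,547),(70,560)):P(*p,.036)
print('thing');P(690,238,.1);P(690,238,.041);Q(563,262,.1);Q(563,262,.041)
print('other');P(45,70,.075);P(80,110,.0)
E
```

```text
red
[0.453  0.0989] [0.436 0.104] yel
[ 0.4476 -0.0291] [ 0.4339 -0.044 ] scene r,y,b lids
[0.4568 0.0979] [ 0.452  -0.0298] [ 0.4593 -0.1362] blue top
[ 0.4547 -0.1335] pad
[0.5658 0.0726] [0.5684 0.0715] block top front corners
[0.6462 0.1127] [0.6408 0.0139] [0.7013 0.1081] [0.6939 0.0099] plate front
[0.5288 0.1291] [0.5177 0.0234] tray outer rim
[0.5981 0.3626] [0.6083 0.2361] [0.3874 0.2173] [0.3819 0.3427] thing
[ 0.5727 -0.0615] [ 0.5841 -0.0618] [ 0.4976 -0.1159] [ 0.5758 -0.0715] other
[0.6981 0.3571] [0.6899 0.3526]
```

Call:
play_rows --plan '[[[6,-36,0,0,0,0,0],[12,-72,0,0,0,0,0],[19,-108,0,0,0,0,0],[25,-145,0,0,0,0,0],[31,-181,0,0,0,0,0],[65,-207,0,0,0,0,0],[98,-233,0,0,0,0,0],[132,-258,0,0,0,0,0]]]' --grip_force 80

```text
time: 0.9
tcp_pos: [0.2301, -0.1877, 0.2007]
eef_rot: [0.978, 0.209, 0.0, 0.0]
ft_force: [1.0, -0.4, 0.4]
finger_gap: 0.0855
finger_force: 0.0
```

Call:
play_rows --plan '[[[34,-26,0,0,0,0,0],[67,-52,0,0,0,0,0],[101,-78,0,0,0,0,0],[135,-104,0,0,0,0,0],[169,-130,0,0,0,0,0],[220,-143,0,0,0,0,0],[270,-156,0,0,0,0,0],[323,-168,0,0,0,0,0]]]'

```text
time: 1.7
tcp_pos: [0.4496, 0.0938, 0.2005]
eef_rot: [0.978, 0.211, 0.0, 0.0]
ft_force: [0.9, -1.5, 0.0]
finger_gap: 0.0851
finger_force: 0.0
```

Call:
play_rows --plan '[[[0,0,0,0,0,0,0],[0,0,0,0,0,0,0],[0,0,0,0,0,0,0]]]'

```text
time: 2.0
tcp_pos: [0.4476, 0.0912, 0.2004]
eef_rot: [0.978, 0.21, -0.001, -0.0]
ft_force: [0.2, 0.4, 0.7]
finger_gap: 0.0852
finger_force: 0.0
```

```bash
python3 - <<'E'
from h import *
c=imaging.camera_model("wrist"); im=imaging.snapshot("wrist"); np.save("pics/w1.npy",im); np.save("pics/w1c.npy",c,allow_pickle=True)
cv2.imwrite("pics/w1.png",cv2.resize(im[:,:,::-1],None,fx=1.42,fy=1.42)); s,y=yaw_tcp(); print(s["tcp_pos"],y,s["q"])
E
```

```text
[0.44763951 0.0910244  0.20071499] 24.23545063596157 [ 4.04411525e-02  1.61838746e-01 -3.21879884e-01  1.08766862e+00
 -1.35768271e-04  2.75904547e+00]
```

View pics/w1.png

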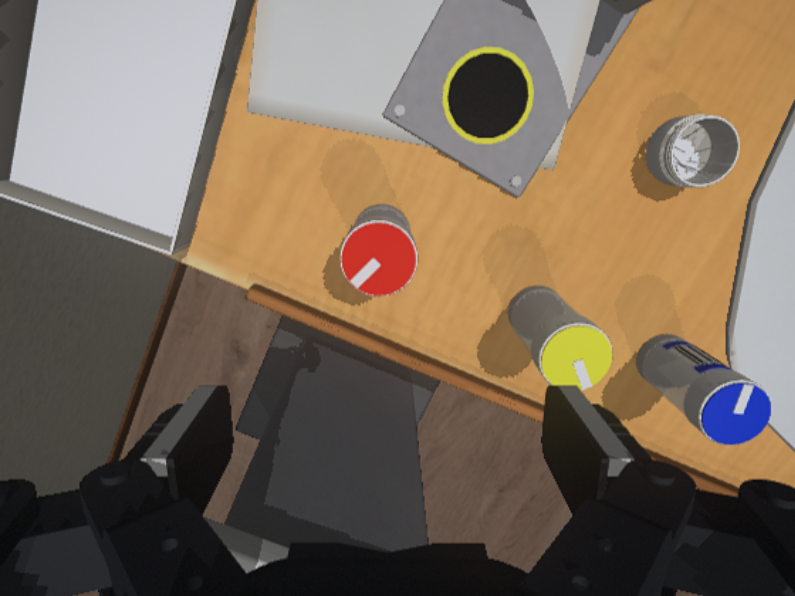

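```bash
python3 - <<'E'
from h import *
c=np.load("pics/w1c.npy",allow_pickle=True).item()
def P(n,u,v,z):print(n,np.round(world(c,(u/1.42,v/1.42),z),4)[:2])
P('red lid',379,258,.088);P('stripe',353,287,.088);P('stripe in',380,260,.088);P('yel',576,356,.088);P('stripe',587,387,.088);P('blue',735,413,.088);P('stripe',744,388,.088)
P('pad',488,95,.005);P('plate',385,116,.005);P('plate',517,197,.005)
P('pot top',703,151,.041);P('tray corner near in',172,252,.036);P('trayfl',172,235,.036); P('tray near left',0,183,.036)
E
```

```text
red lid [0.4561 0.1004]
stripe [0.435 0.107]
stripe in [0.4553 0.0995]
yel [ 0.4501 -0.0279]
stripe [ 0.4355 -0.0438]
blue [ 0.4572 -0.1336]
stripe [ 0.4732 -0.129 ]
pad [0.5682 0.0737]
plate [0.5287 0.1298]
plate [0.5178 0.0252]
pot top [ 0.588  -0.0554]
tray corner near in [0.3941 0.2212]
trayfl [0.4047 0.2247]
tray near left [0.3919 0.3333]
```

Call:
play_rows --plan '[[[11,-5,30,0,0,0,0],[11,-5,65,0,0,0,0],[11,-5,100,0,0,0,0],[11,-5,130,0,0,0,0],[11,-5,150,0,0,0,0],[11,-5,165,0,0,0,0],[11,-5,165,0,0,0,0],[11,-5,165,0,0,0,0]]]'

```text
time: 2.85
tcp_pos: [0.4564, 0.1001, 0.0365]
eef_rot: [0.978, 0.21, 0.0, 0.0]
ft_force: [-0.3, -0.2, -0.3]
finger_gap: 0.0855
finger_force: 0.0
```

Call:
play_rows --plan '[[[0,0,0,0,0,0,1],[0,0,0,0,0,0,1],[0,0,0,0,0,0,1],[0,0,0,0,0,0,1],[0,0,0,0,0,0,1],[0,0,0,0,0,0,1],[0,0,0,0,0,0,1],[0,0,0,0,0,0,1]]]'

```text
time: 3.65
tcp_pos: [0.4574, 0.1009, 0.0369]
eef_rot: [0.978, 0.21, 0.001, 0.0]
ft_force: [-2.8, 0.1, 13.0]
finger_gap: 0.0403
finger_force: 79.8
```

Call:
play_rows --plan '[[[0,0,-15,0,0,0,1],[0,0,-45,0,0,0,1],[0,0,-80,0,0,0,1],[0,0,-110,0,0,0,1],[0,0,-130,0,0,0,1],[0,0,-140,0,0,0,1],[0,0,-140,-3,0,0,1],[0,0,-140,-7,0,0,1]]]'

```text
time: 4.45
tcp_pos: [0.4567, 0.1, 0.1755]
eef_rot: [0.976, 0.209, 0.013, 0.061]
ft_force: [-0.4, 0.0, -3.9]
finger_gap: 0.0404
finger_force: 82.2
```

Call:
play_rows --plan '[[[0,0,0,-5,0,0,1],[0,0,0,-11,0,0,1],[0,0,0,-17,0,0,1],[0,0,0,-23,0,0,1],[0,0,0,-28,0,0,1],[0,0,0,-32,0,0,1],[0,0,0,-33,0,0,1],[0,0,0,-33,0,0,1]]]'

```text
time: 5.25
tcp_pos: [0.472, 0.0716, 0.174]
eef_rot: [0.918, 0.219, 0.075, 0.322]
ft_force: [-1.0, 1.5, -3.4]
finger_gap: 0.0402
finger_force: 82.3
```

Call:
play_rows --plan '[[[0,0,0,0,0,0,1],[0,0,0,0,0,0,1],[0,0,0,0,0,0,1],[0,0,0,0,0,0,1],[0,0,0,0,0,0,1],[0,0,0,0,0,0,1],[0,0,0,0,0,0,1],[0,0,0,0,0,0,1]]]'

```text
time: 6.05
tcp_pos: [0.4728, 0.0715, 0.175]
eef_rot: [0.918, 0.218, 0.076, 0.322]
ft_force: [-0.5, -0.6, -3.3]
finger_gap: 0.0407
finger_force: 82.3
```

```bash
python3 - <<'E'
from h import *
s=sensors.get_state(); print(s["tcp_pos"],R.from_quat(s["eef_rot"]).apply([0,0,1]),s["q"])
im=imaging.snapshot("scene");cv2.imwrite("pics/s2.png",im[60:330,60:400,::-1].repeat(2,0).repeat(2,1))
E
```

```text
[0.47284698 0.07145018 0.17500454] [ 0.28127313 -0.55835946 -0.78046149] [ 0.46637628  0.26123284 -0.48952686  0.81982338 -0.67539268  3.14059659]
```

View pics/s2.png

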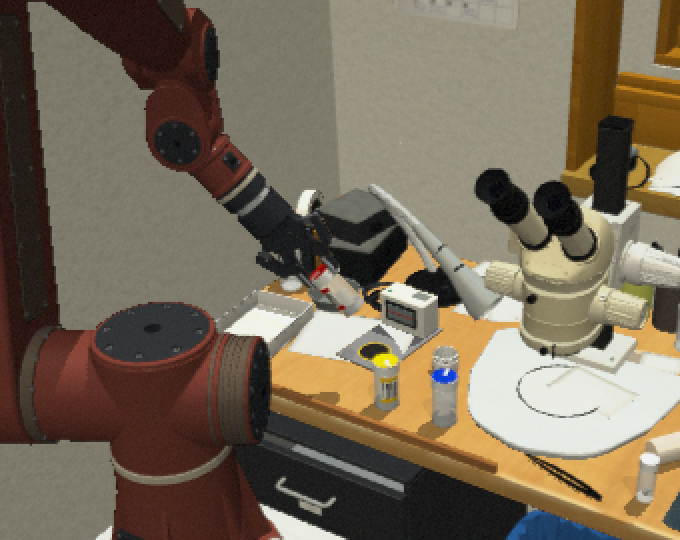

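Call:
play_rows --plan '[[[0,0,0,0,0,0,1],[0,0,0,0,0,0,1],[0,0,0,0,0,0,1],[0,0,0,0,0,0,1],[0,0,0,0,0,0,1],[0,0,0,0,0,0,1],[0,0,0,0,0,0,1],[0,0,0,0,0,0,1]]]'

```text
time: 6.9
tcp_pos: [0.4728, 0.0714, 0.175]
eef_rot: [0.918, 0.218, 0.076, 0.322]
ft_force: [0.2, -0.5, -2.8]
finger_gap: 0.0406
finger_force: 82.3
```

Call:
play_rows --plan '[[[0,0,0,0,0,0,1],[0,0,0,0,0,0,1],[0,0,0,0,0,0,1],[0,0,0,0,0,0,1],[0,0,0,0,0,0,1],[0,0,0,0,0,0,1],[0,0,0,0,0,0,1],[0,0,0,0,0,0,1]]]'

```text
time: 7.7
tcp_pos: [0.4728, 0.0714, 0.175]
eef_rot: [0.918, 0.218, 0.076, 0.322]
ft_force: [0.3, -0.3, -2.5]
finger_gap: 0.0404
finger_force: 82.3
```

Call:
play_rows --plan '[[[0,0,0,0,0,0,1],[0,0,0,0,0,0,1],[0,0,0,0,0,0,1],[0,0,0,0,0,0,1],[0,0,0,0,0,0,1],[0,0,0,0,0,0,1],[0,0,0,0,0,0,1],[0,0,0,0,0,0,1]]]'

```text
time: 8.5
tcp_pos: [0.4728, 0.0714, 0.175]
eef_rot: [0.918, 0.218, 0.076, 0.322]
ft_force: [0.5, -0.3, -2.8]
finger_gap: 0.0401
finger_force: 82.3
```

Call:
play_rows --plan '[[[0,0,0,5,0,0,1],[0,0,0,11,0,0,1],[0,0,0,17,0,0,1],[0,0,0,23,0,0,1],[0,0,0,29,0,0,1],[0,0,0,35,0,0,1],[0,0,0,39,0,0,1],[0,0,0,39,0,0,1]]]'

```text
time: 9.3
tcp_pos: [0.4738, 0.0695, 0.175]
eef_rot: [0.973, 0.23, -0.001, -0.003]
ft_force: [0.7, -0.4, -3.8]
finger_gap: 0.0401
finger_force: 82.4
```

```bash
python3 - <<'E'
from h import *
s,y=yaw_tcp(); print(s["tcp_pos"],y,s["q"],s["time"])
print(delta([.5675,.0735,.15],y+60), delta([.5675,.0735,.15],215.7))
E
```

```text
[0.47376072 0.0695021  0.17495679] 26.580235654817123 [-0.01065108  0.22302176 -0.31487048  1.03602555  0.00463658  2.66702353] 9.3
(array([85.6, 38.5, 24.7]), array([ -0.31,  -0.13, -60.  ])) (array([85.6, 38.5, 24.7]), array([2.0000e-02, 4.8000e-01, 1.7088e+02]))
```

Call:
play_rows --plan '[[[10,5,0,0,0,-8,1],[23,10,0,0,0,-16,1],[36,16,0,0,0,-24,1],[50,22,0,0,0,-32,1],[63,28,0,0,0,-40,1],[75,33,0,0,0,-48,1],[83,37,0,0,0,-56,1],[86,38.5,0,0,0,-63,1]]]'

```text
time: 10.1
tcp_pos: [0.5674, 0.0761, 0.1744]
eef_rot: [0.706, 0.708, -0.0, -0.002]
ft_force: [0.2, 0.0, -3.8]
finger_gap: 0.0407
finger_force: 82.5
```

Call:
play_rows --plan '[[[0,0,0,0,0,-8,1],[0,0,0,0,0,-16,1],[0,0,0,0,0,-24,1],[0,0,0,0,0,-32,1],[0,0,0,0,0,-40,1],[0,0,0,0,0,-48,1],[0,0,0,0,0,-56,1],[0,0,0,0,0,-64,1]]]'

```text
time: 10.9
tcp_pos: [0.5665, 0.0761, 0.1745]
eef_rot: [0.224, 0.975, 0.001, -0.002]
ft_force: [-0.3, 1.3, -3.1]
finger_gap: 0.0406
finger_force: 82.5
```

Call:
play_rows --plan '[[[0,0,0,0,0,-8,1],[0,0,0,0,0,-16,1],[0,0,0,0,0,-24,1],[0,0,0,0,0,-32,1],[0,0,0,0,0,-40,1],[0,0,0,0,0,-48,1],[0,0,0,0,0,-56,1],[0,0,0,0,0,-62,1]]]'

```text
time: 11.7
tcp_pos: [0.5665, 0.0761, 0.1745]
eef_rot: [-0.31, 0.951, 0.001, -0.001]
ft_force: [-0.8, -0.6, -3.4]
finger_gap: 0.041
finger_force: 82.5
```

Call:
play_rows --plan '[[[0,0,0,0,0,0,1],[0,0,0,0,0,0,1],[0,0,0,0,0,0,1]]]'

```text
time: 12.0
tcp_pos: [0.5668, 0.076, 0.1747]
eef_rot: [-0.306, 0.952, 0.002, -0.001]
ft_force: [0.4, -0.4, -2.5]
finger_gap: 0.0405
finger_force: 82.5
```

```bash
python3 - <<'E'
from h import *
s,y=yaw_tcp(); print(s["tcp_pos"],y,s["q"],s["time"])
print(delta([.5675,.0735,.043],215.7))
c=imaging.camera_model("wrist"); im=imaging.snapshot("wrist"); np.save("pics/w2.npy",im); np.save("pics/w2c.npy",c,allow_pickle=True)
cv2.imwrite("pics/w2.png",cv2.resize(im[:,:,::-1],None,fx=1.42,fy=1.42))
E
```

```text
[0.56677289 0.0759688  0.17467587] -144.35195153536804 [ 0.00302242  0.39668653 -0.0684424   1.10848783  0.00382243 -0.6191586 ] 12.0
(array([  0.8,  -3.1, 131.7]), array([ 0.27, -0.  , -0.05]))
```

View pics/w2.png

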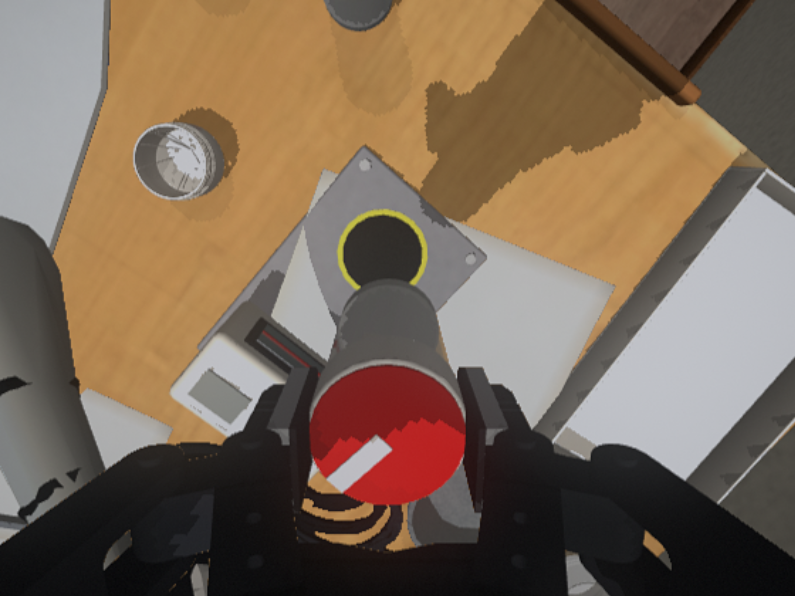

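```bash
python3 - <<'E'
from h import *
c=np.load("pics/w2c.npy",allow_pickle=True).item()
def P(u,v,z):return world(c,(u/1.42,v/1.42),z)[:2]
def pr(n,p):print(n,np.round(p,4))
a,b=P(386,440,.2267),P(335,485,.2267);d=b-a;pr('stripe',[*a,*b,np.degrees(np.arctan2(d[1],d[0]))])
pr('lid',P(387,433,.2267))
pr('pad',P(383,253,.005))
e=P(362,147,.005)-P(486,258,.005);pr('edge',[*e,np.degrees(np.arctan2(e[0],-e[1]))])
e=P(365,150,.005)-P(202,345,.005);pr('side',[*e,np.degrees(np.arctan2(-e[1],-e[0]))])
E
```

```text
stripe [ 0.5697  0.0776  0.5886  0.0744 -9.5644]
lid [0.5678 0.0766]
pad [0.5666 0.0741]
edge [-0.0102 -0.1074 -5.4454]
side [-0.1728  0.0174 -5.74  ]
```

Call:
play_rows --plan '[[[2,-1.5,25,0,0,-1,1],[2,-1.5,55,0,0,-3,1],[2,-1.5,85,0,0,-3,1],[2,-1.5,110,0,0,-3,1],[2,-1.5,123,0,0,-3,1],[2,-1.5,130,0,0,-3,1],[2,-1.5,132,0,0,-3,1],[2,-1.5,132,0,0,-3,1]]]'

```text
time: 12.85
tcp_pos: [0.5665, 0.074, 0.0435]
eef_rot: [-0.332, 0.943, 0.002, -0.0]
ft_force: [0.3, 0.6, -3.7]
finger_gap: 0.0407
finger_force: 82.4
```

Call:
play_rows --plan '[[[0,0,0,0,0,0,1],[0,0,0,0,0,0,1],[0,0,0,0,0,0,0],[0,0,0,0,0,0,0],[0,0,0,0,0,0,0],[0,0,0,0,0,0,0],[0,0,0,0,0,0,0],[0,0,0,0,0,0,0]]]'

```text
time: 13.65
tcp_pos: [0.5659, 0.074, 0.0428]
eef_rot: [-0.332, 0.943, 0.003, -0.001]
ft_force: [-0.1, 0.5, 0.5]
finger_gap: 0.0854
finger_force: 0.0
```

```bash
python3 - <<'E'
from h import *
s,y=yaw_tcp(); print(s["tcp_pos"],y,s["q"],s["time"])
for n in ("scene","top"):
    im=imaging.snapshot(n); np.save(f"pics/{n}1.npy",im)
a=np.load("pics/scene1.npy")[185:305,170:330,::-1];b=np.load("pics/top1.npy")[155:275,130:290,::-1]
cv2.imwrite("pics/st1.png",cv2.resize(np.hstack([a,b]),None,fx=2.5,fy=2.5,interpolation=cv2.INTER_CUBIC))
E
```

```text
[0.56586107 0.0739516  0.04278333] -141.23801953907375 [-0.00092922  0.51034597 -0.26136679  0.80182348  0.00444836 -0.67746119] 13.65
```

View pics/st1.png

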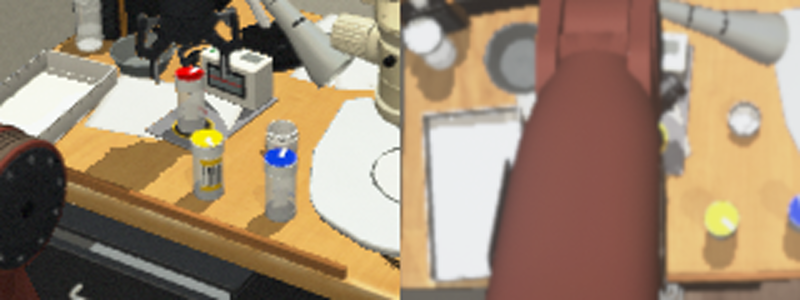

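Call:
play_rows --plan '[[[0,0,0,0,0,0,0],[0,0,0,0,0,0,0],[0,0,0,0,0,0,0],[0,0,0,0,0,0,0],[0,0,0,0,0,0,0],[0,0,0,0,0,0,0],[0,0,0,0,0,0,0],[0,0,0,0,0,0,0]]]'

```text
time: 14.55
tcp_pos: [0.5658, 0.074, 0.0428]
eef_rot: [-0.332, 0.943, 0.003, -0.001]
ft_force: [-0.1, -0.3, 0.2]
finger_gap: 0.0853
finger_force: 0.0
```

Call:
play_rows --plan '[[[0,0,0,0,0,0,0],[0,0,0,0,0,0,0],[0,0,0,0,0,0,0],[0,0,0,0,0,0,0],[0,0,0,0,0,0,0],[0,0,0,0,0,0,0],[0,0,0,0,0,0,0],[0,0,0,0,0,0,0]]]'

```text
time: 15.35
tcp_pos: [0.5658, 0.074, 0.0427]
eef_rot: [-0.332, 0.943, 0.003, -0.001]
ft_force: [1.1, -0.2, -0.5]
finger_gap: 0.0857
finger_force: 0.0
```

Call:
play_rows --plan '[[[0,0,0,0,0,0,0],[0,0,0,0,0,0,0],[0,0,0,0,0,0,0],[0,0,0,0,0,0,0],[0,0,0,0,0,0,0],[0,0,0,0,0,0,0],[0,0,0,0,0,0,0],[0,0,0,0,0,0,0]]]'

```text
time: 16.15
tcp_pos: [0.5658, 0.074, 0.0427]
eef_rot: [-0.332, 0.943, 0.003, -0.001]
ft_force: [-0.5, 0.5, 0.2]
finger_gap: 0.0853
finger_force: 0.0
```

Call:
play_rows --plan '[[[0,0,0,0,0,0,0],[0,0,0,0,0,0,0],[0,0,0,0,0,0,0],[0,0,0,0,0,0,0],[0,0,0,0,0,0,0],[0,0,0,0,0,0,0],[0,0,0,0,0,0,0],[0,0,0,0,0,0,0]]]'

```text
time: 16.95
tcp_pos: [0.5658, 0.074, 0.0428]
eef_rot: [-0.332, 0.943, 0.003, -0.001]
ft_force: [0.4, 0.8, -0.4]
finger_gap: 0.0852
finger_force: 0.0
```

Call:
play_rows --plan '[[[0,0,0,0,0,0,1],[0,0,0,0,0,0,1],[0,0,0,0,0,0,1],[0,0,0,0,0,0,1],[0,0,0,0,0,0,1],[0,0,0,0,0,0,1],[0,0,0,0,0,0,1],[0,0,0,0,0,0,1]]]'

```text
time: 17.75
tcp_pos: [0.566, 0.0741, 0.0433]
eef_rot: [-0.332, 0.943, 0.003, -0.0]
ft_force: [-1.6, 0.5, 7.1]
finger_gap: 0.0405
finger_force: 80.9
```

Call:
play_rows --plan '[[[0,0,-20,0,0,0,1],[0,0,-50,0,0,0,1],[0,0,-85,0,0,0,1],[-20,26,-105,0,0,5,1],[-48,62,-110,0,0,12,1],[-76,98,-110,0,0,20,1],[-104,134,-110,0,0,28,1],[-125,162,-110,0,0,34,1]]]'

```text
time: 18.55
tcp_pos: [0.5615, 0.2805, 0.1533]
eef_rot: [-0.039, 0.999, 0.002, -0.002]
ft_force: [0.6, -0.3, -1.8]
finger_gap: 0.04
finger_force: 82.0
```

Call:
play_rows --plan '[[[0,0,0,0,0,0,1],[0,0,0,0,0,0,1],[0,0,0,0,0,0,1]]]'

```text
time: 18.85
tcp_pos: [0.562, 0.2772, 0.1533]
eef_rot: [-0.042, 0.999, 0.002, -0.002]
ft_force: [-0.0, 0.4, -2.9]
finger_gap: 0.0406
finger_force: 82.2
```

```bash
python3 - <<'E'
from h import *
s,y=yaw_tcp(); print(s["tcp_pos"],y,s["q"],s["time"])
print(delta([.5617,.2956,.0405],185))
c=imaging.camera_model("wrist"); im=imaging.snapshot("wrist"); np.save("pics/w3.npy",im); np.save("pics/w3c.npy",c,allow_pickle=True)
cv2.imwrite("pics/w3.png",cv2.resize(im[:,:,::-1],None,fx=1.42,fy=1.42))
E
```

```text
[0.56196306 0.27720045 0.15327688] -175.21307533745227 [0.33890657 0.51324858 0.06074524 1.12041581 0.00480802 0.25536059] 18.85
(array([ -1.6,  17.9, 112.8]), array([ 0.24, -0.19, -0.21]))
```

View pics/w3.png

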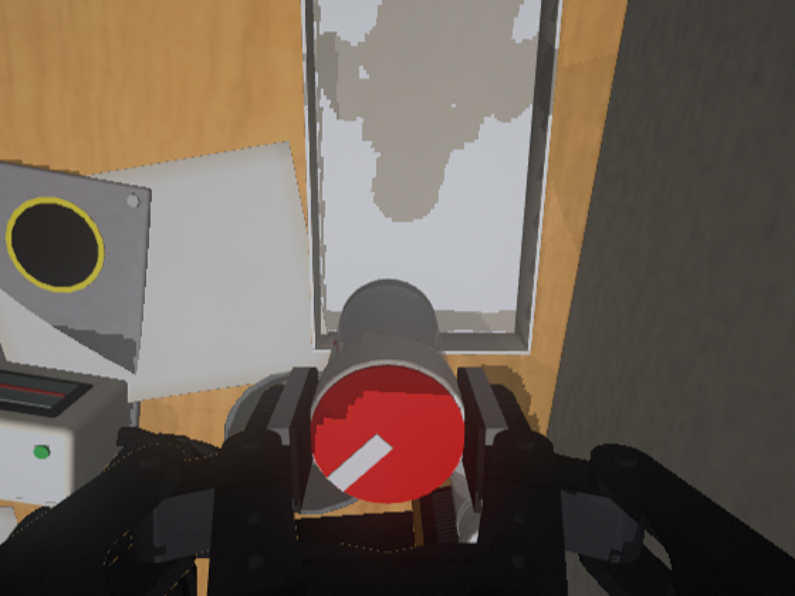

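```bash
python3 - <<'E'
from h import *
c=np.load("pics/w3c.npy",allow_pickle=True).item()
P=lambda u,v,z:print(np.round(world(c,(u/1.42,v/1.42),z),4)[:2],end=' ')
P(314,350,.036);P(530,353,.036);P(304,0,.036);P(562,0,.036);P(52,244,.005)
E
```

```text
[0.6108 0.2392] [0.6025 0.3669] [0.4264 0.2261] [0.4157 0.3531] [0.5666 0.0723]
```

Call:
play_rows --plan '[[[-2,15,15,0,0,0,1],[-2,20,45,0,0,0,1],[-2,20,75,0,0,0,1],[-2,20,98,0,0,0,1],[-2,20,109,0,0,0,1],[-2,20,113,0,0,0,1],[-2,20,113,0,0,0,1],[-2,20,113,0,0,0,1]]]'

```text
time: 19.7
tcp_pos: [0.5628, 0.2988, 0.0413]
eef_rot: [-0.041, 0.999, 0.003, -0.001]
ft_force: [0.5, 0.8, -3.7]
finger_gap: 0.0405
finger_force: 82.2
```

Call:
play_rows --plan '[[[0,0,0,0,0,0,1],[0,0,0,0,0,0,0],[0,0,0,0,0,0,0],[0,0,0,0,0,0,0],[0,0,0,0,0,0,0],[0,0,0,0,0,0,0],[0,0,-15,0,0,0,0],[0,0,-40,0,0,0,0]]]'

```text
time: 20.5
tcp_pos: [0.561, 0.298, 0.0796]
eef_rot: [-0.042, 0.999, 0.002, -0.003]
ft_force: [0.5, -0.6, 0.6]
finger_gap: 0.0856
finger_force: 0.0
```

Call:
play_rows --plan '[[[0,0,-40,0,0,0,0],[0,0,-80,0,0,0,0],[0,0,-120,0,0,0,0],[20,-35,-120,0,0,8,0],[40,-75,-120,0,0,16,0],[60,-115,-120,0,0,24,0],[80,-160,-120,0,0,32,0],[100,-205,-120,0,0,40,0]]]'

```text
time: 21.3
tcp_pos: [0.4791, 0.084, 0.2002]
eef_rot: [0.305, 0.952, 0.002, -0.002]
ft_force: [0.4, -0.9, 1.1]
finger_gap: 0.0857
finger_force: 0.0
```

```bash
python3 - <<'E'
from h import *
s,y=yaw_tcp(); print(s["tcp_pos"],y,s["q"],s["time"])
c=imaging.camera_model("wrist"); im=imaging.snapshot("wrist"); np.save("pics/w4.npy",im); np.save("pics/w4c.npy",c,allow_pickle=True)
cv2.imwrite("pics/w4.png",cv2.resize(im[:,:,::-1],None,fx=1.42,fy=1.42))
print(delta([.449,-.0285,.20],150))
E
```

```text
[0.47912941 0.0839794  0.20017711] 144.47439291557893 [ 0.01981061  0.21930261 -0.25088368  1.10265252  0.00443234  0.6398499 ] 21.3
(array([-4.080e+01, -1.026e+02,  1.000e-01]), array([-0.09, -0.26, -6.21]))
```

```bash
cat >> h.py <<'E'
def lid(im,c,color,z=.088):
    """lid centre and stripe direction (deg) from an image (RGB)"""
    h=cv2.cvtColor(im,cv2.COLOR_RGB2HSV); lo,hi={"yellow":((25,150,90),(35,255,255)),"blue":((110,150,60),(128,255,255)),"red":((0,190,90),(5,255,255))}[color]
    m=cv2.inRange(h,lo,hi); n,l,st,ce=cv2.connectedComponentsWithStats(m)
    k=1+np.argmax(st[1:,4]); cnt=cv2.findContours((l==k).astype(np.uint8),cv2.RETR_EXTERNAL,cv2.CHAIN_APPROX_NONE)[0][0]
    hull=cv2.convexHull(cnt); (x,y),ax,an=cv2.fitEllipse(hull)
    mask=np.zeros(m.shape,np.uint8); cv2.drawContours(mask,[hull],-1,255,-1)
    s=cv2.erode(mask,np.ones((3,3)))&cv2.inRange(h,(0,0,150),(180,90,255))
    p=world(c,(x,y),z); v,u=np.nonzero(s); 
    q=world(c,(u.mean(),v.mean()),z) if len(u) else p
    d=q-p; return np.round(p[:2],4), np.degrees(np.arctan2(d[1],d[0])), st[k,4], len(u), (x,y)
E
python3 - <<'E'
from h import *
for n in ("w1","w4"):
    im=np.load(f"pics/{n}.npy");c=np.load(f"pics/{n}c.npy",allow_pickle=True).item()
    for col in ("yellow","blue"): print(n,col,lid(im,c,col))
E
```

```text
w1 yellow (array([ 0.449 , -0.0284]), np.float64(-131.61935724695), np.int32(1524), 140, (405.54034423828125, 252.04530334472656))
w1 blue (array([ 0.4573, -0.1341]), np.float64(9.284033042400006), np.int32(1438), 139, (518.1052856445312, 290.9986267089844))
w4 yellow (array([ 0.4485, -0.0285]), np.float64(-128.2823397250583), np.int32(1615), 161, (137.86862182617188, 244.0444793701172))
w4 blue (array([ 0.4566, -0.1341]), np.float64(6.815413400900157), np.int32(1300), 104, (52.26803207397461, 317.2831726074219))
```

View pics/w4.png

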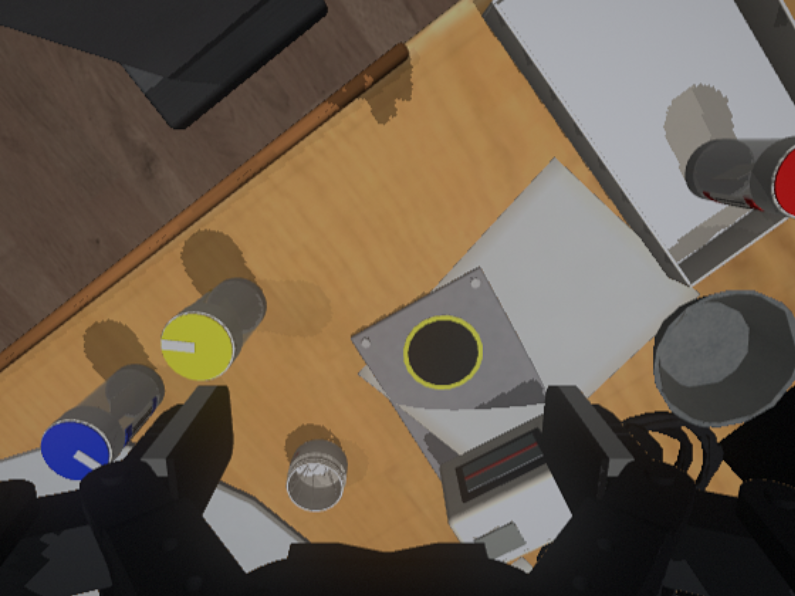

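Call:
play_rows --plan '[[[-6,-15,0,0,0,8,0],[-12,-30,0,0,0,16,0],[-18,-45,0,0,0,24,0],[-24,-60,0,0,0,32,0],[-30,-75,0,0,0,40,0],[-36,-90,0,0,0,48,0],[-41,-102.5,0,0,0,56,0],[-41,-102.5,0,0,0,64,0]]]'

```text
time: 22.15
tcp_pos: [0.4542, -0.0233, 0.1998]
eef_rot: [0.764, 0.645, 0.0, -0.002]
ft_force: [-1.2, 0.1, -0.8]
finger_gap: 0.0851
finger_force: 0.0
```

Call:
play_rows --plan '[[[0,0,10,0,0,5,0],[0,0,40,0,0,5,0],[0,0,60,0,0,5,0],[0,0,60,0,0,5,0],[0,0,60,0,0,5,0]]]'

```text
time: 22.65
tcp_pos: [0.4543, -0.0217, 0.1401]
eef_rot: [0.789, 0.614, 0.0, -0.003]
ft_force: [0.3, 0.2, -0.2]
finger_gap: 0.0852
finger_force: 0.0
```

```bash
python3 - <<'E'
from h import *
s,y=yaw_tcp(); print(s["tcp_pos"],y,s["q"],s["time"])
print(delta([.4487,-.0285,.0365],y))
E
```

```text
[ 0.45426506 -0.02171045  0.14012728] 75.7739635054105 [-0.21174408  0.20878344 -0.43201213  0.93379345  0.00379361  1.60732906] 22.65
(array([ -8.3,  -3.3, 103.6]), array([-0.23, -0.21,  0.  ]))
```

Call:
play_rows --plan '[[[-8,-3.5,15,0,0,0,0],[-8,-3.5,45,0,0,0,0],[-8,-3.5,75,0,0,0,0],[-8,-3.5,96,0,0,0,0],[-8,-3.5,103.5,0,0,0,0],[-8,-3.5,103.5,0,0,0,0],[-8,-3.5,103.5,0,0,0,0]]]'

```text
time: 23.35
tcp_pos: [0.4497, -0.0284, 0.0374]
eef_rot: [0.789, 0.614, 0.001, -0.002]
ft_force: [0.3, 0.3, -0.3]
finger_gap: 0.0854
finger_force: 0.0
```

Call:
play_rows --plan '[[[0,0,0,0,0,0,1],[0,0,0,0,0,0,1],[0,0,0,0,0,0,1],[0,0,0,0,0,0,1],[0,0,0,0,0,0,1],[0,0,0,0,0,0,1],[0,0,0,0,0,0,1],[0,0,0,0,0,0,1]]]'

```text
time: 24.15
tcp_pos: [0.449, -0.0283, 0.0371]
eef_rot: [0.789, 0.614, 0.001, -0.002]
ft_force: [-3.1, 0.3, 13.5]
finger_gap: 0.0405
finger_force: 79.6
```

Call:
play_rows --plan '[[[0,0,-15,0,0,0,1],[0,0,-45,0,0,0,1],[0,0,-80,0,0,0,1],[0,0,-110,0,0,0,1],[10,15,-130,0,0,0,1],[24,34,-140,0,0,0,1],[38,54,-140,-3,0,0,1],[48,68,-140,-7,0,0,1]]]'

```text
time: 24.95
tcp_pos: [0.5288, 0.0012, 0.1763]
eef_rot: [0.788, 0.613, 0.039, 0.047]
ft_force: [-0.3, 0.4, -2.6]
finger_gap: 0.0402
finger_force: 82.1
```

Call:
play_rows --plan '[[[0,0,0,-5,0,0,1],[0,0,0,-11,0,0,1],[0,0,0,-17,0,0,1],[0,0,0,-23,0,0,1],[0,0,0,-28,0,0,1],[0,0,0,-32,0,0,1],[0,0,0,-33,0,0,1],[0,0,0,-33,0,0,1]]]'

```text
time: 25.75
tcp_pos: [0.5248, 0.0014, 0.1747]
eef_rot: [0.743, 0.577, 0.21, 0.267]
ft_force: [-0.5, 0.2, -2.4]
finger_gap: 0.0403
finger_force: 82.2
```

Call:
play_rows --plan '[[[0,0,0,0,0,0,1],[0,0,0,0,0,0,1],[0,0,0,0,0,0,1],[0,0,0,0,0,0,1],[0,0,0,0,0,0,1],[0,0,0,0,0,0,1],[0,0,0,0,0,0,1],[0,0,0,0,0,0,1]]]'

```text
time: 26.55
tcp_pos: [0.5266, 0.001, 0.176]
eef_rot: [0.743, 0.577, 0.21, 0.267]
ft_force: [0.4, -0.2, -1.7]
finger_gap: 0.0402
finger_force: 82.2
```

```bash
python3 - <<'E'
from h import *
s=sensors.get_state(); print(s["tcp_pos"],np.degrees(np.arccos(-R.from_quat(s["eef_rot"]).apply([0,0,1])[2])),s["q"],s["finger_gap"])
im=imaging.snapshot("scene");cv2.imwrite("pics/s3.png",im[60:330,60:400,::-1].repeat(2,0).repeat(2,1))
E
```

```text
[0.52664899 0.00102    0.17600258] 39.77862949601929 [-0.05599099 -0.11977741 -1.0140331  -0.00899788 -0.11988482  1.72173137] 0.04015915206637996
```

View pics/s3.png

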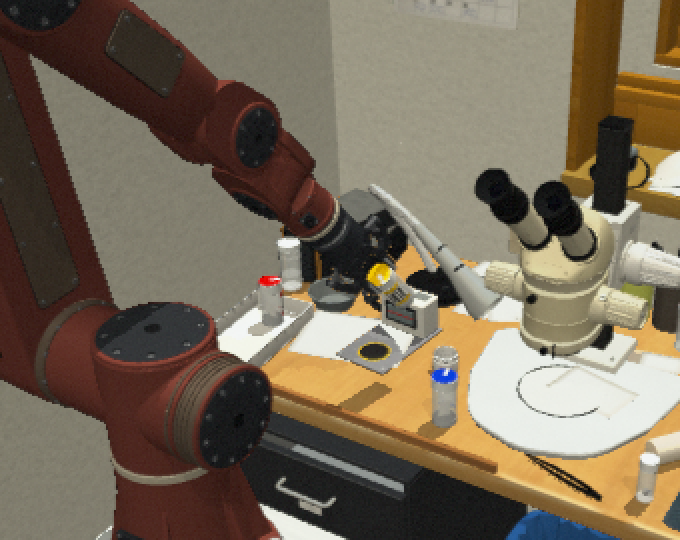

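Call:
play_rows --plan '[[[0,0,0,0,0,0,1],[0,0,0,0,0,0,1],[0,0,0,0,0,0,1],[0,0,0,0,0,0,1],[0,0,0,0,0,0,1],[0,0,0,0,0,0,1],[0,0,0,0,0,0,1],[0,0,0,0,0,0,1]]]'

```text
time: 27.4
tcp_pos: [0.5267, 0.001, 0.176]
eef_rot: [0.743, 0.577, 0.21, 0.267]
ft_force: [-0.5, -0.2, -1.5]
finger_gap: 0.0403
finger_force: 82.2
```

Call:
play_rows --plan '[[[0,0,0,0,0,0,1],[0,0,0,0,0,0,1],[0,0,0,0,0,0,1],[0,0,0,0,0,0,1],[0,0,0,0,0,0,1],[0,0,0,0,0,0,1],[0,0,0,0,0,0,1],[0,0,0,0,0,0,1]]]'

```text
time: 28.2
tcp_pos: [0.5267, 0.001, 0.176]
eef_rot: [0.743, 0.577, 0.21, 0.267]
ft_force: [-0.4, -0.7, -2.1]
finger_gap: 0.0404
finger_force: 82.2
```

Call:
play_rows --plan '[[[0,0,0,0,0,0,1],[0,0,0,0,0,0,1],[0,0,0,0,0,0,1],[0,0,0,0,0,0,1],[0,0,0,0,0,0,1],[0,0,0,0,0,0,1],[0,0,0,0,0,0,1],[0,0,0,0,0,0,1]]]'

```text
time: 29.0
tcp_pos: [0.5267, 0.001, 0.176]
eef_rot: [0.743, 0.577, 0.21, 0.267]
ft_force: [-0.8, -0.2, -2.5]
finger_gap: 0.0402
finger_force: 82.2
```

Call:
play_rows --plan '[[[0,0,0,5,0,0,1],[0,0,0,11,0,0,1],[0,0,0,17,0,0,1],[0,0,0,23,0,0,1],[0,0,0,29,0,0,1],[0,0,0,35,0,0,1],[0,0,0,39.8,0,0,1],[0,0,0,39.8,0,0,1]]]'

```text
time: 29.8
tcp_pos: [0.5289, 0.0002, 0.1751]
eef_rot: [0.79, 0.614, 0.001, -0.002]
ft_force: [0.4, -0.5, -2.7]
finger_gap: 0.0402
finger_force: 82.5
```

```bash
python3 - <<'E'
from h import *
s,y=yaw_tcp(); print(s["tcp_pos"],y,s["q"],s["time"])
print(delta([.567,.0732,s["tcp_pos"][2]],y), 75.8+124.5-y)
E
```

```text
[5.28918590e-01 1.64930801e-04 1.75093416e-01] 75.71553844959689 [-0.14043024  0.3146407  -0.18881228  1.06862757  0.00365366  1.6796717 ] 29.8
(array([80.2, 18.9,  0.2]), array([-0.1, -0.2,  0. ])) 124.58446155040312
```

Call:
play_rows --plan '[[[10,2,0,0,0,-8,1],[22,5,0,0,0,-16,1],[35,8,0,0,0,-24,1],[48,11,0,0,0,-32,1],[60,14,0,0,0,-40,1],[70,16.5,0,0,0,-48,1],[77,18,0,0,0,-56,1],[80,19,0,0,0,-64,1]]]'

```text
time: 30.6
tcp_pos: [0.5647, 0.0747, 0.1764]
eef_rot: [0.341, 0.94, 0.002, 0.001]
ft_force: [-0.4, 0.1, -3.1]
finger_gap: 0.0401
finger_force: 82.5
```

Call:
play_rows --plan '[[[0,0,0,0,0,-8,1],[0,0,0,0,0,-16,1],[0,0,0,0,0,-24,1],[0,0,0,0,0,-32,1],[0,0,0,0,0,-40,1],[0,0,0,0,0,-48,1],[0,0,0,0,0,-55,1],[0,0,0,0,0,-60.5,1]]]'

```text
time: 31.4
tcp_pos: [0.5644, 0.074, 0.1764]
eef_rot: [-0.179, 0.984, 0.001, 0.002]
ft_force: [0.1, 0.4, -2.2]
finger_gap: 0.0404
finger_force: 82.5
```

Call:
play_rows --plan '[[[0,0,0,0,0,0,1],[0,0,0,0,0,0,1],[0,0,0,0,0,0,1]]]'

```text
time: 31.7
tcp_pos: [0.5646, 0.0739, 0.1764]
eef_rot: [-0.175, 0.985, 0.002, 0.001]
ft_force: [1.0, -0.8, -2.2]
finger_gap: 0.0403
finger_force: 82.5
```

```bash
python3 - <<'E'
from h import *
s,y=yaw_tcp(); print(s["tcp_pos"],y,s["q"],s["time"])
c=imaging.camera_model("wrist"); im=imaging.snapshot("wrist"); np.save("pics/w5.npy",im); np.save("pics/w5c.npy",c,allow_pickle=True)
cv2.imwrite("pics/w5.png",cv2.resize(im[:,:,::-1],None,fx=1.42,fy=1.42))
print(lid(im,c,"yellow",s["tcp_pos"][2]+.0515))
print(delta([.567,.0735,.0428],y))
E
```

```text
[0.56462099 0.07392551 0.17643217] -159.85662592720084 [-3.98316636e-04  3.87318037e-01 -7.79901161e-02  1.10403460e+00
  3.52623773e-03 -3.51967578e-01] 31.7
(array([0.5694, 0.0776]), np.float64(-32.24774687415337), np.int32(4446), 667, (276.82861328125, 315.46209716796875))
(array([ -1.8,  -1.6, 133.6]), array([0.17, 0.13, 0.03]))
```

View pics/w5.png

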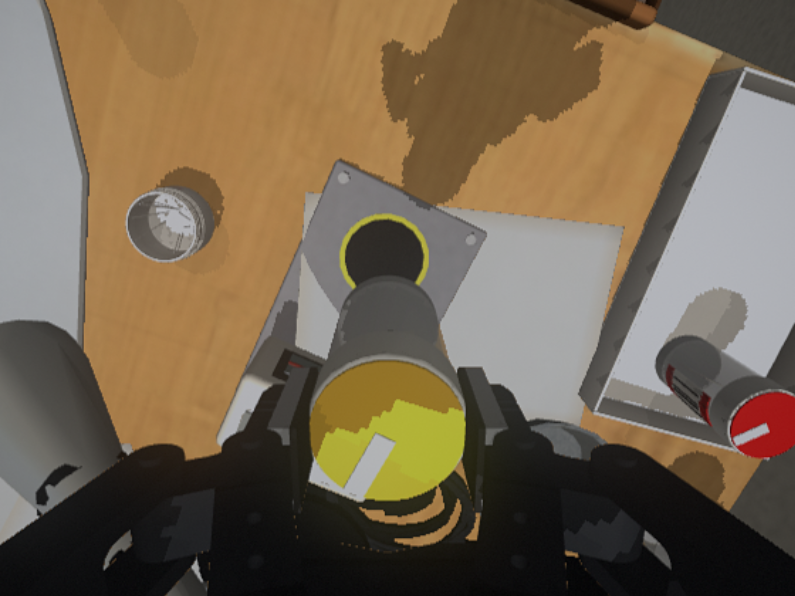

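```bash
python3 - <<'E'
from h import *
c=np.load("pics/w5c.npy",allow_pickle=True).item()
P=lambda u,v,z:world(c,(u/1.42,v/1.42),z)[:2]
a,b=P(385,436,.2279),P(352,494,.2279);d=b-a;print(a,b,np.degrees(np.arctan2(d[1],d[0])),P(388,430,.2279),P(385,257,.005))
E
```

```text
[0.56681775 0.07435039] [0.58646461 0.07204261] -6.6994399611228355 [0.56490009 0.07447907] [0.56666337 0.07449181]
```

Call:
play_rows --plan '[[[-2,-1,25,0,0,0,1],[-2,-1,55,0,0,0,1],[-2,-1,85,0,0,0,1],[-2,-1,110,0,0,0,1],[-2,-1,124,0,0,0,1],[-2,-1,131,0,0,0,1],[-2,-1,133.5,0,0,0,1],[-2,-1,133.5,0,0,0,1]]]'

```text
time: 32.55
tcp_pos: [0.5674, 0.0741, 0.0432]
eef_rot: [-0.176, 0.984, 0.002, 0.001]
ft_force: [-0.0, 0.4, -1.9]
finger_gap: 0.0401
finger_force: 82.6
```

Call:
play_rows --plan '[[[0,0,0,0,0,0,1],[0,0,0,0,0,0,1],[0,0,0,0,0,0,0],[0,0,0,0,0,0,0],[0,0,0,0,0,0,0],[0,0,0,0,0,0,0],[0,0,0,0,0,0,0],[0,0,0,0,0,0,0]]]'

```text
time: 33.35
tcp_pos: [0.567, 0.0741, 0.0428]
eef_rot: [-0.176, 0.984, 0.002, 0.001]
ft_force: [-0.3, -0.3, -0.1]
finger_gap: 0.0852
finger_force: 0.0
```

Call:
play_rows --plan '[[[0,0,0,0,0,0,0],[0,0,0,0,0,0,0],[0,0,0,0,0,0,0],[0,0,0,0,0,0,0],[0,0,0,0,0,0,0],[0,0,0,0,0,0,0],[0,0,0,0,0,0,0],[0,0,0,0,0,0,0]]]'

```text
time: 34.15
tcp_pos: [0.5671, 0.0741, 0.0428]
eef_rot: [-0.176, 0.984, 0.002, 0.001]
ft_force: [0.5, 1.0, 0.0]
finger_gap: 0.0855
finger_force: 0.0
```

Call:
play_rows --plan '[[[0,0,0,0,0,0,0],[0,0,0,0,0,0,0],[0,0,0,0,0,0,0],[0,0,0,0,0,0,0],[0,0,0,0,0,0,0],[0,0,0,0,0,0,0],[0,0,0,0,0,0,0],[0,0,0,0,0,0,0]]]'

```text
time: 34.95
tcp_pos: [0.567, 0.0741, 0.0428]
eef_rot: [-0.176, 0.984, 0.002, 0.001]
ft_force: [-0.1, 0.1, 0.3]
finger_gap: 0.0855
finger_force: 0.0
```

Call:
play_rows --plan '[[[0,0,0,0,0,0,0],[0,0,0,0,0,0,0],[0,0,0,0,0,0,0],[0,0,0,0,0,0,0],[0,0,0,0,0,0,0],[0,0,0,0,0,0,0],[0,0,0,0,0,0,0],[0,0,0,0,0,0,0]]]'

```text
time: 35.75
tcp_pos: [0.5671, 0.0741, 0.0428]
eef_rot: [-0.176, 0.984, 0.002, 0.001]
ft_force: [0.8, -0.1, -1.1]
finger_gap: 0.0857
finger_force: 0.0
```

Call:
play_rows --plan '[[[0,0,0,0,0,0,0],[0,0,0,0,0,0,0],[0,0,0,0,0,0,0],[0,0,0,0,0,0,0],[0,0,0,0,0,0,0],[0,0,0,0,0,0,0],[0,0,0,0,0,0,0],[0,0,0,0,0,0,0]]]'

```text
time: 36.55
tcp_pos: [0.567, 0.0741, 0.0428]
eef_rot: [-0.176, 0.984, 0.002, 0.001]
ft_force: [0.2, 0.3, -0.5]
finger_gap: 0.0854
finger_force: 0.0
```

Call:
play_rows --plan '[[[0,0,0,0,0,0,1],[0,0,0,0,0,0,1],[0,0,0,0,0,0,1],[0,0,0,0,0,0,1],[0,0,0,0,0,0,1],[0,0,0,0,0,0,1],[0,0,0,0,0,0,1],[0,0,0,0,0,0,1]]]'

```text
time: 37.35
tcp_pos: [0.5676, 0.0742, 0.0434]
eef_rot: [-0.176, 0.984, 0.002, 0.001]
ft_force: [0.4, 1.6, 5.9]
finger_gap: 0.0402
finger_force: 81.5
```

Call:
play_rows --plan '[[[0,0,-20,0,0,0,1],[0,0,-50,0,0,0,1],[0,0,-85,0,0,0,1],[-1,30,-110,0,0,2,1],[-3,75,-115,0,0,5,1],[-5,120,-115,0,0,8,1],[-6,165,-115,0,0,11,1],[-7,205,-115,0,0,15,1]]]'

```text
time: 38.15
tcp_pos: [0.5013, 0.2701, 0.1582]
eef_rot: [-0.045, 0.999, 0.002, 0.0]
ft_force: [0.9, 0.3, -2.6]
finger_gap: 0.0402
finger_force: 81.5
```

Call:
play_rows --plan '[[[0,0,0,0,0,0,1],[0,0,0,0,0,0,1],[0,0,0,0,0,0,1]]]'

```text
time: 38.45
tcp_pos: [0.5026, 0.2678, 0.1582]
eef_rot: [-0.046, 0.999, 0.002, 0.0]
ft_force: [-0.5, -0.3, -2.6]
finger_gap: 0.0401
finger_force: 81.8
```

```bash
python3 - <<'E'
from h import *
s,y=yaw_tcp(); print(s["tcp_pos"],y,s["q"],s["time"])
print(delta([.495,.293,.0402],y))
E
```

```text
[0.50255922 0.26776051 0.15816838] -174.73143791531868 [ 0.35940894  0.39933025 -0.10915028  1.06113079  0.00279551  0.26745623] 38.45
(array([  5.3,  25.5, 118. ]), array([0.17, 0.02, 0.  ]))
```

Call:
play_rows --plan '[[[5,20,20,0,0,0,1],[5,25.5,50,0,0,0,1],[5,25.5,80,0,0,0,1],[5,25.5,103,0,0,0,1],[5,25.5,114,0,0,0,1],[5,25.5,118,0,0,0,1],[5,25.5,118,0,0,0,1],[5,25.5,118,0,0,0,1]]]'

```text
time: 39.25
tcp_pos: [0.4962, 0.2935, 0.0414]
eef_rot: [-0.046, 0.999, 0.002, 0.001]
ft_force: [-0.4, 0.1, -1.5]
finger_gap: 0.04
finger_force: 81.9
```

Call:
play_rows --plan '[[[0,0,0,0,0,0,1],[0,0,0,0,0,0,0],[0,0,0,0,0,0,0],[0,0,0,0,0,0,0],[0,0,0,0,0,0,0],[0,0,0,0,0,0,0],[0,0,-15,0,0,0,0],[0,0,-40,0,0,0,0]]]'

```text
time: 40.05
tcp_pos: [0.4939, 0.2931, 0.0796]
eef_rot: [-0.046, 0.999, 0.001, -0.001]
ft_force: [0.8, -0.0, -0.7]
finger_gap: 0.0856
finger_force: 0.0
```

Call:
play_rows --plan '[[[0,0,-40,0,0,0,0],[0,0,-80,0,0,0,0],[0,0,-120,0,0,0,0],[1,-40,-120,0,0,-2,0],[2,-85,-120,0,0,-4,0],[3,-130,-120,0,0,-6,0],[4,-175,-120,0,0,-8,0],[5,-220,-120,0,0,-10,0]]]'

```text
time: 40.85
tcp_pos: [0.5103, 0.072, 0.2]
eef_rot: [-0.134, 0.991, 0.002, 0.001]
ft_force: [1.0, 0.3, -1.0]
finger_gap: 0.0852
finger_force: 0.0
```

Call:
play_rows --plan '[[[0,-40,0,0,0,0,0],[0,-80,0,0,0,0,0],[0,-110,0,0,0,0,0],[0,-110,0,0,0,0,0],[0,-110,0,0,0,0,0],[0,-110,0,0,0,0,0]]]'

```text
time: 41.45
tcp_pos: [0.539, -0.0316, 0.1994]
eef_rot: [-0.133, 0.991, 0.002, 0.0]
ft_force: [-0.0, 0.1, 0.1]
finger_gap: 0.0853
finger_force: 0.0
```

```bash
python3 - <<'E'
from h import *
s,y=yaw_tcp(); print(s["tcp_pos"],y,s["q"],s["time"])
c=imaging.camera_model("wrist"); im=imaging.snapshot("wrist"); np.save("pics/w6.npy",im); np.save("pics/w6c.npy",c,allow_pickle=True)
cv2.imwrite("pics/w6.png",cv2.resize(im[:,:,::-1],None,fx=1.42,fy=1.42))
p=lid(im,c,"blue"); print(p, delta([*p[0],.14],y),delta([*p[0],.14],195))
E
```

```text
[ 0.53901955 -0.03162093  0.19937842] -164.69928678269133 [-0.19663017  0.31996743 -0.11570091  1.13567585  0.00393187 -0.46368145] 41.45
(array([ 0.4566, -0.1346]), np.float64(12.874470338904818), np.int32(2531), 216, (161.16622924804688, 48.18055725097656)) (array([106.9, -77.9,  59. ]), array([0.21, 0.08, 0.03])) (array([106.9, -77.9,  59. ]), array([0.21, 0.08, 0.33]))
```

View pics/w6.png

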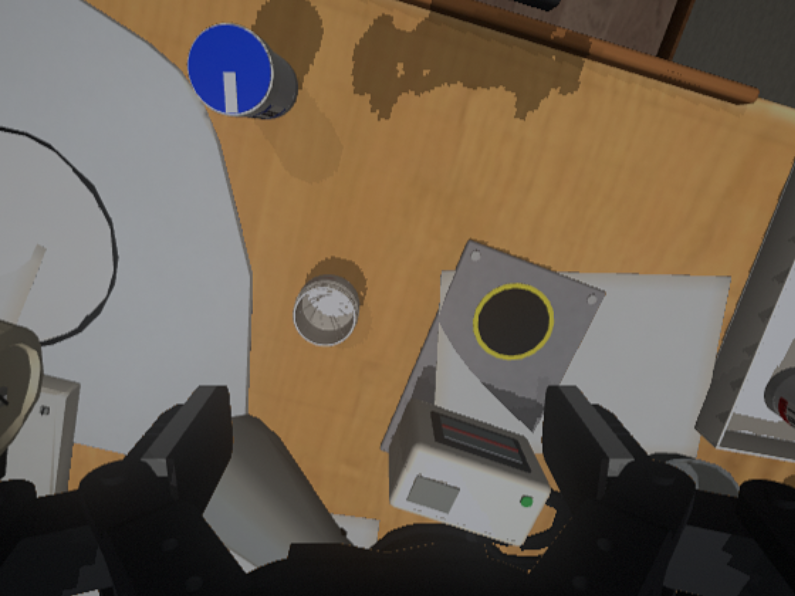

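Call:
play_rows --plan '[[[25,-5,0,0,0,0,0],[60,-20,0,0,0,0,0],[85,-40,0,0,0,0,0],[100,-60,10,0,0,0,0],[107,-78,30,0,0,0,0],[107,-78,59,0,0,0,0],[107,-78,59,0,0,0,0],[107,-78,59,0,0,0,0]]]'

```text
time: 42.3
tcp_pos: [0.4566, -0.1347, 0.1404]
eef_rot: [-0.133, 0.991, 0.002, 0.0]
ft_force: [-0.6, -0.1, 0.8]
finger_gap: 0.0855
finger_force: 0.0
```

```bash
python3 - <<'E'
from h import *
s,y=yaw_tcp(); print(s["tcp_pos"],y,s["q"],s["time"])
print(delta([.4567,-.1345,.0365],y))
im=imaging.snapshot("scene");cv2.imwrite("pics/s4.png",im[60:330,60:400,::-1].repeat(2,0).repeat(2,1))
E
```

```text
[ 0.45655089 -0.1346916   0.14043745] -164.66433932297198 [-0.44340815  0.24551076 -0.38219459  0.94497557  0.00367593 -0.71107133] 42.3
(array([-1.000e-01, -3.000e-01,  1.039e+02]), array([0.23, 0.06, 0.  ]))
```

View pics/s4.png

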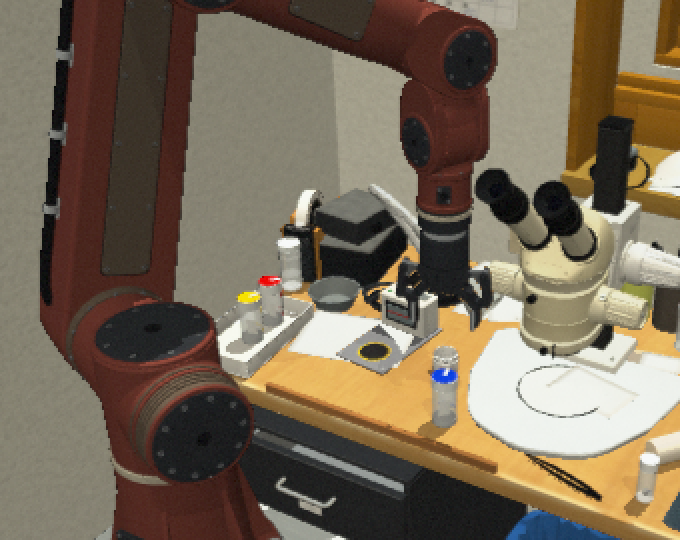

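Call:
play_rows --plan '[[[0,0,15,0,0,0,0],[0,0,45,0,0,0,0],[0,0,75,0,0,0,0],[0,0,96,0,0,0,0],[0,0,103.5,0,0,0,0],[0,0,103.5,0,0,0,0],[0,0,103.5,0,0,0,0]]]'

```text
time: 43.05
tcp_pos: [0.4579, -0.1355, 0.0378]
eef_rot: [-0.133, 0.991, 0.001, 0.001]
ft_force: [0.6, -0.6, -0.5]
finger_gap: 0.0855
finger_force: 0.0
```

Call:
play_rows --plan '[[[0,0,0,0,0,0,1],[0,0,0,0,0,0,1],[0,0,0,0,0,0,1],[0,0,0,0,0,0,1],[0,0,0,0,0,0,1],[0,0,0,0,0,0,1],[0,0,0,0,0,0,1],[0,0,0,0,0,0,1]]]'

```text
time: 43.85
tcp_pos: [0.4574, -0.1355, 0.0376]
eef_rot: [-0.133, 0.991, 0.001, 0.001]
ft_force: [-1.3, 1.1, 11.9]
finger_gap: 0.0399
finger_force: 80.1
```

Call:
play_rows --plan '[[[0,0,-20,0,0,0,1],[0,0,-50,0,0,0,1],[0,0,-85,0,0,0,1],[0,5,-110,0,0,0,1],[-10,30,-120,0,0,0,1],[-30,60,-130,0,0,0,1],[-55,90,-140,0,0,0,1],[-77,118,-140,0,0,0,1]]]'

```text
time: 44.65
tcp_pos: [0.501, -0.0004, 0.1785]
eef_rot: [-0.133, 0.991, 0.001, 0.002]
ft_force: [0.3, 0.0, -0.9]
finger_gap: 0.0398
finger_force: 82.4
```

Call:
play_rows --plan '[[[0,0,0,5,0,0,1],[0,0,0,11,0,0,1],[0,0,0,17,0,0,1],[0,0,0,23,0,0,1],[0,0,0,29,0,0,1],[0,0,0,35,0,0,1],[0,0,0,40,0,0,1],[0,0,0,40,0,0,1]]]'

```text
time: 45.45
tcp_pos: [0.4985, -0.0003, 0.1752]
eef_rot: [-0.127, 0.932, -0.338, 0.045]
ft_force: [-0.4, -0.2, -2.5]
finger_gap: 0.04
finger_force: 82.5
```

Call:
play_rows --plan '[[[0,0,0,0,0,0,1],[0,0,0,0,0,0,1],[0,0,0,0,0,0,1],[0,0,0,0,0,0,1],[0,0,0,0,0,0,1],[0,0,0,0,0,0,1],[0,0,0,0,0,0,1],[0,0,0,0,0,0,1]]]'

```text
time: 46.25
tcp_pos: [0.4999, -0.0017, 0.177]
eef_rot: [-0.125, 0.932, -0.337, 0.046]
ft_force: [-0.2, -0.2, -3.1]
finger_gap: 0.0401
finger_force: 82.5
```

```bash
python3 - <<'E'
from h import *
s=sensors.get_state(); print(s["tcp_pos"],np.degrees(np.arccos(-R.from_quat(s["eef_rot"]).apply([0,0,1])[2])),s["q"],s["finger_gap"])
E
```

```text
[ 0.49988494 -0.00167294  0.17699751] 39.804363719081614 [ 0.30962405  0.32330861 -0.40682461  0.87518385 -0.6940015   0.05622184] 0.040061449054035816
```

Call:
play_rows --plan '[[[0,0,0,0,0,0,1],[0,0,0,0,0,0,1],[0,0,0,0,0,0,1],[0,0,0,0,0,0,1],[0,0,0,0,0,0,1],[0,0,0,0,0,0,1],[0,0,0,0,0,0,1],[0,0,0,0,0,0,1]]]'

```text
time: 47.05
tcp_pos: [0.4999, -0.0017, 0.177]
eef_rot: [-0.125, 0.932, -0.337, 0.046]
ft_force: [-0.0, -0.1, -2.2]
finger_gap: 0.0399
finger_force: 82.5
```

Call:
play_rows --plan '[[[0,0,0,0,0,0,1],[0,0,0,0,0,0,1],[0,0,0,0,0,0,1],[0,0,0,0,0,0,1],[0,0,0,0,0,0,1],[0,0,0,0,0,0,1],[0,0,0,0,0,0,1],[0,0,0,0,0,0,1]]]'

```text
time: 47.85
tcp_pos: [0.4999, -0.0017, 0.177]
eef_rot: [-0.125, 0.932, -0.337, 0.046]
ft_force: [0.7, 0.6, -2.9]
finger_gap: 0.0397
finger_force: 82.5
```

Call:
play_rows --plan '[[[0,0,0,0,0,0,1],[0,0,0,0,0,0,1],[0,0,0,0,0,0,1],[0,0,0,0,0,0,1],[0,0,0,0,0,0,1],[0,0,0,0,0,0,1],[0,0,0,0,0,0,1],[0,0,0,0,0,0,1]]]'

```text
time: 48.65
tcp_pos: [0.4999, -0.0017, 0.177]
eef_rot: [-0.125, 0.932, -0.337, 0.046]
ft_force: [0.3, -0.0, -2.2]
finger_gap: 0.0399
finger_force: 82.5
```

Call:
play_rows --plan '[[[0,0,0,-5,0,0,1],[0,0,0,-11,0,0,1],[0,0,0,-17,0,0,1],[0,0,0,-23,0,0,1],[0,0,0,-29,0,0,1],[0,0,0,-35,0,0,1],[0,0,0,-40,0,0,1],[0,0,0,-40,0,0,1]]]'

```text
time: 49.45
tcp_pos: [0.5006, -0.0039, 0.177]
eef_rot: [-0.131, 0.991, 0.002, 0.001]
ft_force: [0.1, -0.4, -2.6]
finger_gap: 0.0402
finger_force: 82.4
```

```bash
python3 - <<'E'
from h import *
s,y=yaw_tcp(); print(s["tcp_pos"],y,s["q"],s["time"])
print(delta([.567,.0737,.1765],176.8))
E
```

```text
[ 0.50058022 -0.00389147  0.17704143] -164.9399856626852 [-0.1570478   0.25949826 -0.26040513  1.05103606  0.00436742 -0.41989828] 49.45
(array([-84.3,  57.7,   0.9]), array([ 0.24,  0.06, 18.26]))
```

Call:
play_rows --plan '[[[-12,8,0,0,0,3,1],[-28,19,0,0,0,6,1],[-45,31,0,0,0,10,1],[-62,42,0,0,0,14,1],[-77,53,0,0,0,17,1],[-84,57.5,0,0,0,18,1],[-84,57.5,0,0,0,18,1],[-84,57.5,0,0,0,18,1]]]'

```text
time: 50.25
tcp_pos: [0.5651, 0.0757, 0.1771]
eef_rot: [0.023, 1.0, 0.001, -0.0]
ft_force: [0.4, -0.9, -1.3]
finger_gap: 0.0398
finger_force: 82.5
```

```bash
python3 - <<'E'
from h import *
s,y=yaw_tcp(); print(s["tcp_pos"],y,s["q"],s["time"])
c=imaging.camera_model("wrist"); im=imaging.snapshot("wrist"); np.save("pics/w7.npy",im)
print(delta([.567,.0737,.0435],y))
z=s["tcp_pos"][2]+.051
def stripe(im,c,z,white):
    m=np.zeros(im.shape[:2],np.uint8); cv2.ellipse(m,(273,303),(52,47),0,0,360,255,-1)
    m&=white
    n,l,st,ce=cv2.connectedComponentsWithStats(m); k=1+np.argmax(st[1:,4]); v,u=np.nonzero(l==k)
    W=np.array([world(c,(a,b),z)[:2] for a,b in zip(u,v)]); d=np.linalg.svd(W-W.mean(0),full_matrices=False)[2][0]
    return st[k],W.mean(0),np.degrees(np.arctan2(d[1],d[0]))
white=lambda im: cv2.inRange(cv2.cvtColor(im,cv2.COLOR_RGB2HSV),(0,0,130),(180,60,255))
for n,zz in (("w2",.2267),("w5",.2279)):
    print(n,stripe(np.load(f"pics/{n}.npy"),np.load(f"pics/{n}c.npy",allow_pickle=True).item(),zz,white(np.load(f"pics/{n}.npy"))))
print(stripe(im,c,z,white(im)))
E
```

```text
[0.56511019 0.07572836 0.17708717] 177.35888936779222 [ 0.00339765  0.38977324 -0.07249149  1.10865335  0.0025603   0.04949388] 50.25
(array([ -1.9,  -2.1, 133.7]), array([ 0.16, -0.  , -0.04]))
w2 (array([234, 307,  42,  36, 636], dtype=int32), array([0.57848253, 0.07583158]), np.float64(-10.53781509151517))
w5 (array([243, 305,  36,  43, 678], dtype=int32), array([0.57597448, 0.07334162]), np.float64(-7.499126903925253))
(array([263, 305,  18,  44, 679], dtype=int32), array([0.5759011 , 0.07533564]), np.float64(-4.346434414019166))
```

Call:
play_rows --plan '[[[-2,-2,25,0,0,0,1],[-2,-2,55,0,0,0,1],[-2,-2,85,0,0,0,1],[-2,-2,110,0,0,0,1],[-2,-2,124,0,0,0,1],[-2,-2,131,0,0,0,1],[-2,-2,134,0,0,0,1],[-2,-2,134,0,0,0,1]]]'

```text
time: 51.1
tcp_pos: [0.5679, 0.074, 0.0437]
eef_rot: [0.024, 1.0, 0.002, 0.0]
ft_force: [-0.3, 0.0, -2.3]
finger_gap: 0.0399
finger_force: 82.4
```

Call:
play_rows --plan '[[[0,0,0,0,0,0,1],[0,0,0,0,0,0,1],[0,0,0,0,0,0,0],[0,0,0,0,0,0,0],[0,0,0,0,0,0,0],[0,0,0,0,0,0,0],[0,0,0,0,0,0,0],[0,0,0,0,0,0,0]]]'

```text
time: 51.9
tcp_pos: [0.5678, 0.0743, 0.0433]
eef_rot: [0.024, 1.0, 0.002, 0.0]
ft_force: [-0.6, -0.8, 0.5]
finger_gap: 0.0856
finger_force: 0.0
```

Call:
play_rows --plan '[[[0,0,0,0,0,0,0],[0,0,0,0,0,0,0],[0,0,0,0,0,0,0],[0,0,0,0,0,0,0],[0,0,0,0,0,0,0],[0,0,0,0,0,0,0],[0,0,0,0,0,0,0],[0,0,0,0,0,0,0]]]'

```text
time: 52.7
tcp_pos: [0.5678, 0.0743, 0.0433]
eef_rot: [0.024, 1.0, 0.002, 0.0]
ft_force: [-0.0, 0.4, -0.4]
finger_gap: 0.0852
finger_force: 0.0
```

Call:
play_rows --plan '[[[0,0,0,0,0,0,0],[0,0,0,0,0,0,0],[0,0,0,0,0,0,0],[0,0,0,0,0,0,0],[0,0,0,0,0,0,0],[0,0,0,0,0,0,0],[0,0,0,0,0,0,0],[0,0,0,0,0,0,0]]]'

```text
time: 53.5
tcp_pos: [0.5678, 0.0743, 0.0433]
eef_rot: [0.024, 1.0, 0.002, 0.0]
ft_force: [-0.3, -0.9, -0.3]
finger_gap: 0.0856
finger_force: 0.0
```

Call:
play_rows --plan '[[[0,0,0,0,0,0,0],[0,0,0,0,0,0,0],[0,0,0,0,0,0,0],[0,0,0,0,0,0,0],[0,0,0,0,0,0,0],[0,0,0,0,0,0,0],[0,0,0,0,0,0,0],[0,0,0,0,0,0,0]]]'

```text
time: 54.3
tcp_pos: [0.5678, 0.0743, 0.0433]
eef_rot: [0.024, 1.0, 0.002, 0.0]
ft_force: [0.1, 0.1, -0.1]
finger_gap: 0.0851
finger_force: 0.0
```

Call:
play_rows --plan '[[[0,0,0,0,0,0,0],[0,0,0,0,0,0,0],[0,0,0,0,0,0,0],[0,0,0,0,0,0,0],[0,0,0,0,0,0,0],[0,0,0,0,0,0,0],[0,0,0,0,0,0,0],[0,0,0,0,0,0,0]]]'

```text
time: 55.1
tcp_pos: [0.5678, 0.0743, 0.0433]
eef_rot: [0.024, 1.0, 0.002, 0.0]
ft_force: [0.8, 0.5, 0.1]
finger_gap: 0.0855
finger_force: 0.0
```

Call:
play_rows --plan '[[[0,0,0,0,0,0,1],[0,0,0,0,0,0,1],[0,0,0,0,0,0,1],[0,0,0,0,0,0,1],[0,0,0,0,0,0,1],[0,0,0,0,0,0,1],[0,0,0,0,0,0,1],[0,0,0,0,0,0,1]]]'

```text
time: 55.9
tcp_pos: [0.5682, 0.0743, 0.0439]
eef_rot: [0.024, 1.0, 0.002, 0.001]
ft_force: [-1.1, 0.5, 5.9]
finger_gap: 0.0399
finger_force: 81.2
```

Call:
play_rows --plan '[[[0,0,-20,0,0,0,1],[0,0,-50,0,0,0,1],[0,0,-85,0,0,0,1],[20,28,-112,0,0,-1,1],[47,66,-115,0,0,-3,1],[74,104,-115,0,0,-5,1],[102,143,-115,0,0,-7,1],[128,180,-115,0,0,-7,1]]]'

```text
time: 56.7
tcp_pos: [0.4469, 0.2611, 0.1589]
eef_rot: [-0.038, 0.999, 0.002, 0.0]
ft_force: [-0.0, -0.4, -2.4]
finger_gap: 0.0398
finger_force: 81.5
```

Call:
play_rows --plan '[[[10,14,0,0,0,0,1],[19,28,0,0,0,0,1],[19,28,0,0,0,0,1],[19,28,0,0,0,0,1],[19,28,0,0,0,0,1]]]'

```text
time: 57.2
tcp_pos: [0.4279, 0.2857, 0.1589]
eef_rot: [-0.037, 0.999, 0.002, 0.0]
ft_force: [-0.2, 0.5, -2.2]
finger_gap: 0.04
finger_force: 81.7
```

```bash
python3 - <<'E'
from h import *
s,y=yaw_tcp(); print(s["tcp_pos"],y,s["q"],s["time"])
print(delta([.4292,.288,.0402],y))
im=imaging.snapshot("scene");c=imaging.camera_model("scene")
for k in ("red","yellow"): print(k,lid(im,c,k,.09))
E
```

```text
[0.42788026 0.28567101 0.15889625] -175.7783012528347 [ 0.44460113  0.29688957 -0.25870313  1.0132412   0.00273084  0.3709199 ] 57.2
(array([ -1.4,   1.8, 118.7]), array([0.19, 0.05, 0.  ]))
red (array([0.568 , 0.2997]), np.float64(0.0), np.int32(31), 0, (193.93641662597656, 199.79371643066406))
yellow (array([ 0.8147, -0.7953]), np.float64(-153.33001718231148), np.int32(86), 1, (518.7572021484375, 249.9249725341797))
```

Yellow is probably hidden by the arm from that camera; I'll place blue and verify with the wrist camera after.

Call:
play_rows --plan '[[[-1,2,20,0,0,0,1],[-1,2,50,0,0,0,1],[-1,2,80,0,0,0,1],[-1,2,103,0,0,0,1],[-1,2,114,0,0,0,1],[-1,2,118.5,0,0,0,1],[-1,2,118.5,0,0,0,1],[-1,2,118.5,0,0,0,1]]]'

```text
time: 58.05
tcp_pos: [0.4293, 0.2889, 0.0414]
eef_rot: [-0.037, 0.999, 0.002, 0.001]
ft_force: [-0.1, -0.4, -1.6]
finger_gap: 0.0399
finger_force: 81.7
```

Call:
play_rows --plan '[[[0,0,0,0,0,0,1],[0,0,0,0,0,0,0],[0,0,0,0,0,0,0],[0,0,0,0,0,0,0],[0,0,0,0,0,0,0],[0,0,0,0,0,0,0],[0,0,-15,0,0,0,0],[0,0,-40,0,0,0,0]]]'

```text
time: 58.85
tcp_pos: [0.427, 0.288, 0.0797]
eef_rot: [-0.037, 0.999, 0.001, -0.001]
ft_force: [0.4, 0.1, 0.0]
finger_gap: 0.0853
finger_force: 0.0
```

Call:
play_rows --plan '[[[0,0,-40,0,0,0,0],[0,0,-80,0,0,0,0],[0,0,-120,0,0,0,0],[-30,-20,-130,0,0,0,0],[-70,-50,-140,0,0,0,0],[-100,-90,-150,0,0,0,0],[-110,-130,-160,0,0,0,0],[-110,-150,-160,0,0,0,0]]]'

```text
time: 59.65
tcp_pos: [0.5514, 0.1437, 0.2408]
eef_rot: [-0.036, 0.999, 0.001, 0.001]
ft_force: [-0.0, -0.1, -0.3]
finger_gap: 0.0855
finger_force: 0.0
```

Call:
play_rows --plan '[[[0,0,0,0,0,0,0],[0,0,0,0,0,0,0],[0,0,0,0,0,0,0],[0,0,0,0,0,0,0]]]'

```text
time: 60.05
tcp_pos: [0.5487, 0.1478, 0.24]
eef_rot: [-0.038, 0.999, 0.002, 0.0]
ft_force: [-0.3, 0.4, -0.6]
finger_gap: 0.0855
finger_force: 0.0
```

```bash
python3 - <<'E'
from h import *
s,y=yaw_tcp(); print(s["tcp_pos"],y,s["finger_force"],s["time"])
for cam in ("wrist","scene","top"):
    c=imaging.camera_model(cam); im=imaging.snapshot(cam)
    for k in ("red","yellow","blue"):
        try:
            p=lid(im,c,k,.09); a=np.radians(4.5); d=p[0]-np.array([.495,.2935])
            print(cam,k,p[0],p[2:],"tray xy",np.round([d[0]*np.cos(a)+d[1]*np.sin(a),-d[0]*np.sin(a)+d[1]*np.cos(a)],3))
        except Exception as e: print(cam,k,e)
E
```

```text
[0.54867717 0.14778013 0.24000801] -175.64893852120173 0.0 60.05
wrist red [0.5659 0.2999] (np.int32(1296), 119, (435.7452392578125, 214.650634765625)) tray xy [0.071 0.001]
wrist yellow [0.4981 0.2949] (np.int32(1591), 148, (445.61029052734375, 139.27745056152344)) tray xy [0.003 0.001]
wrist blue [0.4109 0.2826] (np.int32(2053), 184, (452.9915771484375, 27.28879737854004)) tray xy [-0.085 -0.004]
scene red [0.5672 0.2994] (np.int32(29), 0, (193.8631591796875, 199.9020538330078)) tray xy [0.072 0.   ]
scene yellow [ 0.8147 -0.7954] (np.int32(84), 2, (518.8067016601562, 249.931640625)) tray xy [ 0.233 -1.111]
scene blue [ 0.5017 -0.5436] (np.int32(63), 2, (410.5191345214844, 278.9119567871094)) tray xy [-0.059 -0.835]
top red attempt to get argmax of an empty sequence
top yellow attempt to get argmax of an empty sequence
top blue [ 0.5791 -0.5091] (np.int32(29), 0, (406.413818359375, 197.97035217285156)) tray xy [ 0.021 -0.807]
```

Call:
play_rows --plan '[[[30,0,0,0,0,0,0],[65,0,0,0,0,0,0],[100,0,0,0,0,0,0],[110,0,0,0,0,0,0],[110,0,0,0,0,0,0],[110,0,0,0,0,0,0],[110,0,0,0,0,0,0],[110,0,0,0,0,0,0]]]'

```text
time: 61.0
tcp_pos: [0.4402, 0.1385, 0.2397]
eef_rot: [-0.037, 0.999, 0.002, 0.0]
ft_force: [0.5, 0.1, -0.3]
finger_gap: 0.0857
finger_force: 0.0
```

```bash
python3 - <<'E'
from h import *
s,y=yaw_tcp(); print(s["tcp_pos"],y)
c=imaging.camera_model("wrist"); im=imaging.snapshot("wrist"); np.save("pics/w8.npy",im); np.save("pics/w8c.npy",c,allow_pickle=True)
for k in ("red","yellow","blue"):
    p=lid(im,c,k,.09); a=np.radians(4.5); d=p[0]-np.array([.495,.2935])
    print(k,p,"tray xy",np.round([d[0]*np.cos(a)+d[1]*np.sin(a),-d[0]*np.sin(a)+d[1]*np.cos(a)],3))
print(c["extrinsics"][:3,3])
E
```

```text
[0.4402326  0.13851408 0.23971967] -175.74676501010842Traceback (most recent call last):
  File "<stdin>", line 5, in <module>
  File "h.py", line 20, in lid
    k=1+np.argmax(st[1:,4]); cnt=cv2.findContours((l==k).astype(np.uint8),cv2.RETR_EXTERNAL,cv2.CHAIN_APPROX_NONE)[0][0]
        ~~~~~~~~~^^^^^^^^^^
    return _wrapfunc(a, 'argmax', axis=axis, out=out, **kwds)
    return bound(*args, **kwds)
ValueError: attempt to get argmax of an empty sequence
```

```bash
python3 - <<'E'
from h import *
c=np.load("pics/w8c.npy",allow_pickle=True).item(); im=np.load("pics/w8.npy")
for z in (.09,.07,.05):
  for k in ("yellow","blue"):
    p=lid(im,c,k,z); a=np.radians(4.5); d=p[0]-np.array([.495,.2935])
    print(z,k,p,"tray xy",np.round([d[0]*np.cos(a)+d[1]*np.sin(a),-d[0]*np.sin(a)+d[1]*np.cos(a)],3))
h=cv2.cvtColor(im,cv2.COLOR_RGB2HSV)
for k,(lo,hi) in {"y":((25,150,90),(35,255,255)),"b":((110,150,60),(128,255,255))}.items():
    n,l,st,ce=cv2.connectedComponentsWithStats(cv2.inRange(h,lo,hi)); i=1+np.argmax(st[1:,4]); print(k,st[i],ce[i])
    cnt=cv2.findContours((l==i).astype(np.uint8),0,1)[0][0]; print(cv2.fitEllipse(cv2.convexHull(cnt)))
E
```

```text
0.09 yellow (array([0.4985, 0.295 ]), np.float64(-19.280262113301248), np.int32(1197), 110, (431.96051025390625, 256.2785949707031)) tray xy [0.004 0.001]
0.09 blue (array([0.4112, 0.2826]), np.float64(-4.705119845223339), np.int32(1509), 129, (437.35540771484375, 163.60435485839844)) tray xy [-0.084 -0.004]
0.07 yellow (array([0.5064, 0.305 ]), np.float64(-19.280262113300996), np.int32(1197), 110, (431.96051025390625, 256.2785949707031)) tray xy [0.012 0.011]
0.07 blue (array([0.4138, 0.2919]), np.float64(-4.705119845223753), np.int32(1509), 129, (437.35540771484375, 163.60435485839844)) tray xy [-0.081  0.005]
0.05 yellow (array([0.5144, 0.315 ]), np.float64(-19.280262113300857), np.int32(1197), 110, (431.96051025390625, 256.2785949707031)) tray xy [0.021 0.02 ]
0.05 blue (array([0.4164, 0.3012]), np.float64(-4.705119845223838), np.int32(1509), 129, (437.35540771484375, 163.60435485839844)) tray xy [-0.078  0.014]
y [ 411  237   43   39 1197] [432.57309942 255.18796992]
((431.96051025390625, 256.2785949707031), (37.91073989868164, 44.30375289916992), 68.11560821533203)
b [ 414  141   47   46 1509] [437.71239231 162.3638171 ]
((437.35540771484375, 163.60435485839844), (43.152034759521484, 48.68050003051758), 53.230384826660156)
```

```bash
python3 - <<'E'
from h import *
c=np.load("pics/w8c.npy",allow_pickle=True).item(); im=np.load("pics/w8.npy")
h=cv2.cvtColor(im,cv2.COLOR_RGB2HSV)
for k,(lo,hi) in {"y":((25,150,90),(35,255,255)),"b":((110,150,60),(128,255,255))}.items():
    n,l,st,ce=cv2.connectedComponentsWithStats(cv2.inRange(h,lo,hi)); i=1+np.argmax(st[1:,4])
    hull=cv2.convexHull(cv2.findContours((l==i).astype(np.uint8),0,1)[0][0])[:,0]
    W=np.array([world(c,p,.09)[:2]*1000 for p in hull],np.float32); print(k,cv2.fitEllipse(W))
# tray near rim by bright edges along tray axis line at y offset +-45mm: sample grey profile
T=c["extrinsics"];f=210/np.tan(np.radians(c["fovy"]/2))
def px(P):
    q=T[:3,:3].T@(np.array(P)-T[:3,3]); return c["cx"]+f*q[0]/-q[2], c["cy"]-f*q[1]/-q[2]
g=cv2.cvtColor(im,cv2.COLOR_RGB2GRAY); a=np.radians(4.5)
for yo in (-.04,.035):
    for z in (.002,.036):
        r=[]
        for xo in np.arange(-.13,-.07,.003):
            u,v=px([.495+xo*np.cos(a)-yo*np.sin(a),.2935+xo*np.sin(a)+yo*np.cos(a),z]); r.append(int(g[int(v),int(u)]) if 0<=u<559 and 0<=v<419 else -1)
        print(yo,z,r)
E
```

```text
y ((498.7650146484375, 294.9892883300781), (39.60869216918945, 40.92090606689453), 173.8809356689453)
b ((411.5838317871094, 282.6517639160156), (39.82640838623047, 40.85121154785156), 176.05709838867188)
-0.04 0.002 [64, 62, 62, 108, 113, 106, 94, 86, 79, 150, 181, 180, 181, 181, 182, 182, 181, 181, 181, 181]
-0.04 0.036 [64, 63, 65, 105, 106, 100, 91, 80, 151, 181, 180, 181, 181, 182, 181, 181, 180, 182, 180, 181]
0.035 0.002 [65, 64, 61, 63, 59, 107, 108, 106, 79, 133, 181, 126, 70, 59, 58, 58, 59, 60, 60, 60]
0.035 0.036 [62, 63, 63, 65, 64, 99, 101, 70, 149, 180, 180, 181, 126, 56, 57, 58, 58, 58, 59, 59]
```

```bash
python3 -c "
from plant import hand_in; print(hand_in())"
```

```text
the job is handed in; nothing more can be done
None
```

The job is handed in: all three jars (red, yellow, blue) were tilted to about 39–40 degrees, stood on the scanner pad with the code facing the window, and set upright in the tray. By my last measurements blue stood about 84 mm off-centre along the tray (limit 95), roughly 18 mm from where I released it, and `hand_in()` returned no verdict.

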